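# Log the repaired pocket books with the latched label reader

## Robot

A 6-joint arm with a two-finger parallel gripper is mounted at the origin on the work surface. World frame = base frame: x ahead of the robot, y to its left, z up, the work surface at z = 0. Lengths are in m, angles in degrees, forces in N, time in s.
With the tool pointing down it reaches from about 0.4 to 0.825 m from the base axis. Payload 7 kg.
Tool frame: the origin (TCP) lies between the finger pads; the fingertips stand 19 mm ahead of it and the grasp point (between the pads) is the TCP; x points along the fingers, y is the direction in which the jaws open and shut, and the axes are right-handed (so a half turn about x gives the same grasp; the last joint's range is limited). The gripper opens to 88 mm and grips with 3 to 60 N. Pads are 19 mm wide; open, the fingers measure 130 mm over their backs; the gripper's body (78 mm by 193 mm) begins 47 mm behind the grasp point.
Start: joints at [-52.191, 20.546, 0.682, 0, -70.136, -16.507], TCP at [0.245, -0.629, 0.246] pointing down, gripper open.
Joint ranges: [-176.03, 176.03], [-82.01, 121.73], [-58.28, 71.71], [-173.87, 95.51], [-174.79, -0.11], [-173.66, 173.66]. Speed limits (degrees/s): [136.94, 136.94, 172.46, 180, 180, 180].

## Interface

Orientations are given as [roll, pitch, yaw] about the fixed x, y, z axes, in that order (R = Rz(yaw) Ry(pitch) Rx(roll)).
In Python, from plant import r gives the robot as it stands.
- The arm moves only by the tool send_rows, never from a script. Its argument "plan" is a list of rows, each a list of 2 entries, a list of its own where there are three numbers: the shift along the tool's x, y, z scaled (see below), then the turn, a rotation vector about the tool's x, y, z scaled (see below). A call has exactly 5 rows; each row is the pose to reach, as a shift and turn from the pose measured when the call began, along the tool's axes at that moment; what a row does not reach only later rows make up. The controller multiplies each number of a shift by 0.15 m and each number of a turn by pi/4 rad. A row lasts 1/10 s, in which the tool goes at most 50 mm and 8.59 degrees, less where a joint would pass 70% of its speed; a pose out of reach is approached as far as the arm can. A call with a number of a shift or a turn outside -1 to 1 is refused whole. A call with a gripper value outside its range is refused whole. "jaw" is the opening, from -1 (shut) to 1 (fully open), so that 0 is half open, set as the call begins (left out, the last holds). The fingers move at their own pace and stop on an object; "force" is the grip in N (left out, the last holds). Time passes only in rows, so rows that repeat a pose let the fingers close, or fill a call up. It gives the time, the measured TCP pose, the force and the opening at its end, in the units of the state.
- r.get_state(): the state, without advancing time (a new reading comes with each control period).
- r.capture(name): name is "side" or "top" or "wrist"; returns a dict with "color" (384x512x3 uint8, red, green, blue), "range_z" (384x512 float32, m along the optical axis (not along the pixel's ray), 0 where there is no reading), "mtx" (3x3 intrinsics, pixels), "pose" (4x4, takes a point from camera to world coordinates). Camera axes: x right, y down, z forward; pixel columns grow to the right and rows downward; lengths in m; the calibration is good to about 2 mm. A picture is of the moment at which its call begins.
- r.close_job(): hands the job in, once; it reports no verdict.
Trained networks look in a picture, given as the dict that the camera call returned (one of the last four; its "shot" number tells which), for a name from the list of things; names that differ only in an ending like _2 or _b are one class to them, and where a whole thing is asked for, a point or a joint stands for the part that bears it (a point fixed in the world has none). Each returns a list of dicts, best first, with "score" (0 to 1); they miss things now and then, are a little off and sometimes report something else, mostly with a low value. They report only what shows in the picture. A call takes as long as a camera call.
- r.find_in(picture, target): "uv" ([column, row] in pixels, amid what is visible of it).
- r.trace(picture, target): "mask" (384x512 bool, what is visible of it) and "uv" ([column, row] in pixels, amid what is visible of it).
The state is a dict: "time_s": time; "joints": joint angles; "qd": joint speeds; "joint_torque": joint torques, N m; "tcp_pos": TCP position; "eef_rot": TCP orientation; "contact_force": force on the tool from outside, world axes, zero at the start; "moment": the same for the moment, N m; "gripper_width": finger opening in m.
Only numpy, scipy, OpenCV 4.12 (cv2) and the standard library are available. Lean on these libraries where they do the work, as an engineer would, in place of code of your own. Each camera call takes 0.05 s, during which the arm holds its last target. There are 200 camera calls.

## Task

Squeeze the two side buttons of the label reader together to free it from its dock, lift it out, and read the striped label of every book where it lies, from the largest book to the smallest: point the reader straight down about 6 cm above the middle of the label, turned so that its two buttons are on the label's long-edge sides, and keep it still there for a good second, never touching the book with it. Then put the reader back down into its dock so that it is fully home and latched with both buttons sprung out, and only after that stack the books, labels up, in the middle of the plywood board, the largest at the bottom and the smallest on top, their long sides along the board's. Leave everything else where it stands.

Things in the scene. Friction and masses are not known exactly. Their poses are not given: they have to be found in the camera images.
- dock: Charging dock, fixed, place and yaw vary: dark base plate 100 x 90 x 10 mm with a grey pocket in the middle and a black funnel round its mouth, 52 mm high in all. Origin: centre of its underside, on the table; z up. Pocket throat 52 (x) by 45 (y) mm, from 31.5 to 44 mm above the origin; below it the +y and -y sides are undercut: those ledges hold the reader's latch teeth down.
- dock_seat (a point): centre of the pocket's floor, 10 mm above the dock's origin: the docked reader's origin is here (play 2 mm each way), its axes along the dock's
- reader: Label reader, upright block 48 (x) x 41 (y) x 110 (z) mm, 0.26 kg, latched in the dock at the start. Origin: centre of its underside, z up. It looks straight down (-z) out of its underside, its scan line along its x. Both side buttons pressed, it lifts straight out and can be carried by them; set on the pocket floor and let go, it latches. It must be upright and centred to go in.
- reader_window (a point): centre of the reader's underside, where it looks out along -z; axes as the reader's
- reader_buttons (a point): point midway between the two buttons, 88 mm above the reader's underside. They are on its +y and -y sides, 22 mm wide, 24 mm tall, outer faces 58 mm apart free, 46 mm fully pressed. Each is one piece with a steel latch tooth (8 to 20 mm above the underside) that stands out 5.5 mm beyond the side and is drawn in flush as the button is pressed.
- button_l (a joint): travel of the button on the reader's +y side: 0 = out, 0.006 m = fully pressed; spring 1.6 N at the start of travel, 6.4 N fully in
- button_r (a joint): the same for the button on the -y side
- board: Plywood stacking board, 170 (x) x 130 (y) x 12 mm, fixed, place and yaw vary. Origin: centre of its underside, z up, x along its long side.
- board_top (a point): centre of the board's upper face
- book_a: Closed small book lying flat with its label up, grey cloth boards, 112 x 68 x 30 mm (x, y, z), about 0.18 kg, number 1 in size of the four that there may be (one of the four may be absent). Origin: centre of its underside, z up, x along its long side.
- label_a (a point): centre of that book's striped paper label (38 mm along the book's x by 22 mm) on its upper cover, 30 mm from the book's middle towards +x; axes as the book's
- book_b: Closed small book lying flat with its label up, grey cloth boards, 100 x 64 x 28 mm (x, y, z), about 0.14 kg, number 2 in size of the four that there may be (one of the four may be absent). Origin: centre of its underside, z up, x along its long side.
- label_b (a point): centre of that book's striped paper label (38 mm along the book's x by 22 mm) on its upper cover, 24 mm from the book's middle towards +x; axes as the book's
- book_c: Closed small book lying flat with its label up, grey cloth boards, 88 x 60 x 26 mm (x, y, z), about 0.11 kg, number 3 in size of the four that there may be (one of the four may be absent). Origin: centre of its underside, z up, x along its long side.
- label_c (a point): centre of that book's striped paper label (38 mm along the book's x by 22 mm) on its upper cover, 18 mm from the book's middle towards +x; axes as the book's
- book_d: Closed small book lying flat with its label up, grey cloth boards, 76 x 56 x 24 mm (x, y, z), about 0.08 kg, number 4 in size of the four that there may be (one of the four may be absent). Origin: centre of its underside, z up, x along its long side.
- label_d (a point): centre of that book's striped paper label (38 mm along the book's x by 22 mm) on its upper cover, 12 mm from the book's middle towards +x; axes as the book's
- pen_mug: Bystander, to be left alone: brown mug of pens, about 75 mm wide, 85 mm high, pens to about 150 mm. Origin: centre of its underside.
- glue_bottle: Bystander, to be left alone: white glue bottle, 52 mm wide, 130 mm high. Origin: centre of its underside.
- paste_jar: Bystander, to be left alone: small glass jar, 48 mm wide, 50 mm high. Origin: centre of its underside.
- paste_bowl: Bystander, to be left alone: white bowl, 120 mm wide, 45 mm high, with a brush. Origin: centre of its underside.
- tape_roll: Bystander, to be left alone: roll of tape lying flat, 100 mm wide, 24 mm high. Origin: centre of its underside.

How it is judged (in metres and radians):
On the way, in this order (a step that is already met when the one before it is completed fails the run):
1. both side buttons squeezed in while the reader stands in its dock (value of joint each of button_l, button_r above 0.0045 m and z of reader in the frame of dock below 0.016 m), for 0.2 s.
2. the reader is lifted clear of the dock (z of reader in the frame of dock above 0.07 m), for 0.1 s.
3. the label of book a is read: window 35 to 90 mm above it, within 14 mm sideways of straight under it, the reader upright within 0.2 rad, its line along the label within 0.3 rad, for 1 s (x of label_a in the frame of reader_window between -0.014 and 0.014 m and y of label_a in the frame of reader_window between -0.014 and 0.014 m and z of label_a in the frame of reader_window between -0.09 and -0.035 m and angle between the z axis of reader_window and the z axis of label_a, either way round below 0.2 rad and angle between the x axis of reader_window and the x axis of label_a, either way round below 0.3 rad), for 1 s.
4. the label of book b is read: window 35 to 90 mm above it, within 14 mm sideways of straight under it, the reader upright within 0.2 rad, its line along the label within 0.3 rad, for 1 s (x of label_b in the frame of reader_window between -0.014 and 0.014 m and y of label_b in the frame of reader_window between -0.014 and 0.014 m and z of label_b in the frame of reader_window between -0.09 and -0.035 m and angle between the z axis of reader_window and the z axis of label_b, either way round below 0.2 rad and angle between the x axis of reader_window and the x axis of label_b, either way round below 0.3 rad), for 1 s.
5. the label of book c is read: window 35 to 90 mm above it, within 14 mm sideways of straight under it, the reader upright within 0.2 rad, its line along the label within 0.3 rad, for 1 s (x of label_c in the frame of reader_window between -0.014 and 0.014 m and y of label_c in the frame of reader_window between -0.014 and 0.014 m and z of label_c in the frame of reader_window between -0.09 and -0.035 m and angle between the z axis of reader_window and the z axis of label_c, either way round below 0.2 rad and angle between the x axis of reader_window and the x axis of label_c, either way round below 0.3 rad), for 1 s.
6. the label of book d is read: window 35 to 90 mm above it, within 14 mm sideways of straight under it, the reader upright within 0.2 rad, its line along the label within 0.3 rad, for 1 s (x of label_d in the frame of reader_window between -0.014 and 0.014 m and y of label_d in the frame of reader_window between -0.014 and 0.014 m and z of label_d in the frame of reader_window between -0.09 and -0.035 m and angle between the z axis of reader_window and the z axis of label_d, either way round below 0.2 rad and angle between the x axis of reader_window and the x axis of label_d, either way round below 0.3 rad), for 1 s.
7. the reader is back on the floor of its dock with both buttons sprung out (latched) (z of reader in the frame of dock below 0.0125 m and horizontal distance between reader and dock below 0.006 m and value of joint each of button_l, button_r below 0.002 m), for 0.3 s.
8. after that, the books are stacked on the board (horizontal distance between each of book_a, book_b, book_c, book_d and board_top below 0.03 m and angle between each of book_a, book_b, book_c, book_d's own z axis and vertical below 0.12 rad and angle between the x axis of each of book_a, book_b, book_c, book_d and the x axis of board, either way round below 0.3 rad and linear speed of each of book_a, book_b, book_c, book_d below 0.02 m/s and z of each of book_b, book_c, book_d in the frame of book_a above 0.015 m and z of each of book_c, book_d in the frame of book_b above 0.015 m and z of book_d in the frame of book_c above 0.015 m), for 0.2 s.
At the end, for the whole second after the job is handed in: Reader on its dock's floor (2.5 mm, sideways 6 mm), buttons out (under 2 mm); all books present stacked at rest, labels up, within 30 mm of the board's middle, level within 0.12 rad, long sides along the board's within 0.3 rad, each smaller one above all larger ones (all of step 7 and all of step 8); the robot touches nothing.
It fails at once if a bystander is pushed more than 50 mm or tipped over (distance of any of pen_mug, glue_bottle, paste_jar, paste_bowl, tape_roll from where it was at the start of the episode above 0.05 m or angle between any of pen_mug, glue_bottle, paste_jar, paste_bowl, tape_roll's own z axis and vertical above 0.5 rad).
It fails at once if the reader is pressed against a book (over 3 N) (contact force between reader and book_a above 3 N or contact force between reader and book_b above 3 N or contact force between reader and book_c above 3 N or contact force between reader and book_d above 3 N).
Of book_a, book_b, book_c, book_d only 3 to 4 are there at a start; the rules pass over those that are not, and their reading is None.
At some moment in a run one of book_a, book_b, book_c, book_d may be knocked a few centimetres aside while the robot is not near it.
It also fails if it takes over 210 s, if anything falls off the work surface, if the arm or the gripper's body presses on something with over 40 N, if the wrist force passes 120 N, or if a joint passes its speed limit or range.

## Working session

There is one attempt and no reset: what is moved stays moved. The work goes in short steps, Python scripts to look and compute and a tool call to move; the robot and the scene stay as the last step left them, time stands still between calls to the robot, and variables do not carry over. Pictures are saved under pics/ and viewed, about 12 in all and at most 16, crops included, and the job is handed in when it is done.

Besides the shell and the picture viewer there is one more tool, called after "Call:" as name([rows], argument=value, ...), one row to a line, values as JSON. send_rows: Moves the arm, as the interface text tells. Its arguments: {"type":"object","properties":{"plan":{"type":"array"},"jaw":{"type":"number"},"force":{"type":"number"}},"required":["plan"]}

```bash
ls; mkdir -p pics; cat > h.py <<'E'
from plant import r
import numpy as np, cv2
from scipy.spatial.transform import Rotation as R
def cloud(p):
    z=p["range_z"];v,u=np.mgrid[:384,:512];K=np.array(p["mtx"]);T=np.array(p["pose"])
    c=np.stack([(u-K[0,2])/K[0,0]*z,(v-K[1,2])/K[1,1]*z,z],-1)
    w=c@T[:3,:3].T+T[:3,3]; w[z==0]=np.nan; return w
def save(p,n,f=1): cv2.imwrite(f"pics/{n}.png",cv2.resize(p["color"][:,:,::-1],None,fx=f,fy=f))
E
python3 - <<'E'
from h import *
s=r.get_state();print(s)
a=r.capture("top");b=r.capture("side")
im=np.vstack([a["color"],b["color"]])[:,:,::-1]
cv2.imwrite("pics/1.png",cv2.resize(np.hstack([a["color"],b["color"]])[:,:,::-1],(800,300)))
save(a,"top",1.5);save(b,"side",1.5)
np.savez("top.npz",**a);print(a["pose"],a["mtx"])
w=cloud(a)
for t in ["dock","reader","board","book_a","label_a","pen_mug","glue_bottle","paste_jar","paste_bowl","tape_roll"]:
    for d in r.trace(a,t):
        m=d["mask"]; q=w[m]; q=q[~np.isnan(q[:,0])]
        print(t,round(d["score"],2),np.round(d["uv"]),m.sum(),np.round(np.median(q,0),3),np.round(np.percentile(q[:,2],95),3))
E
```

```text
pics
{'time_s': 0.0, 'joints': array([-5.21914530e+01,  2.05919857e+01,  6.33112312e-01, -2.01338765e-02,
       -7.01344951e+01, -1.65073188e+01]), 'qd': array([-0.09583751,  0.00160808,  0.00662996, -0.05175805,  0.02760799,
        0.00841966]), 'joint_torque': array([-3.02793469e-04, -5.82718313e+01,  2.93053383e+01,  6.99729905e+00,
        6.70801266e-03, -1.37453117e-04]), 'tcp_pos': array([ 0.24502502, -0.62846821,  0.24461137]), 'eef_rot': array([ 95.04955869,  89.90473177, 116.34392971]), 'contact_force': array([-0.09184151, -0.35507982, -0.68596384]), 'moment': array([ 0.02092051, -0.0303634 ,  0.03485139]), 'gripper_width': 0.08787495393388862}
[[-0.02695304 -0.99764377  0.06309076  0.52177844]
 [-0.99928961  0.02855301  0.02459683 -0.01509968]
 [-0.02634031 -0.06238299 -0.99770464  1.17902515]
 [ 0.          0.          0.          1.        ]] [[377.29026732   0.         252.94823848]
 [  0.         377.29026732 190.61499147]
 [  0.           0.           1.        ]]
dock 0.91 [174. 234.] 568 [0.464 0.256 0.027] 0.054
dock 0.21 [161. 237.] 399 [0.462 0.273 0.114] 0.123
[... 327 characters left out ...]
.034
label_a 0.96 [284. 171.] 669 [ 0.646 -0.08   0.028] 0.032
label_a 0.82 [224. 182.] 812 [0.626 0.095 0.03 ] 0.034
label_a 0.74 [229. 243.] 589 [0.443 0.102 0.027] 0.03
label_a 0.64 [290. 240.] 458 [ 0.443 -0.095  0.024] 0.028
pen_mug 0.9 [142. 169.] 670 [0.668 0.34  0.065] 0.121
glue_bottle 0.92 [348. 158.] 354 [ 0.688 -0.266  0.087] 0.131
glue_bottle 0.66 [180. 200.] 207 [0.566 0.233 0.05 ] 0.054
glue_bottle 0.6 [363. 213.] 2334 [ 0.522 -0.32   0.012] 0.016
paste_jar 0.74 [181. 202.] 202 [0.566 0.233 0.05 ] 0.054
paste_bowl 0.86 [246. 126.] 1262 [0.784 0.027 0.022] 0.049
paste_bowl 0.57 [175. 234.] 655 [0.467 0.258 0.028] 0.054
tape_roll 0.59 [298. 118.] 524 [ 0.798 -0.142  0.022] 0.027
```

View pics/top.png

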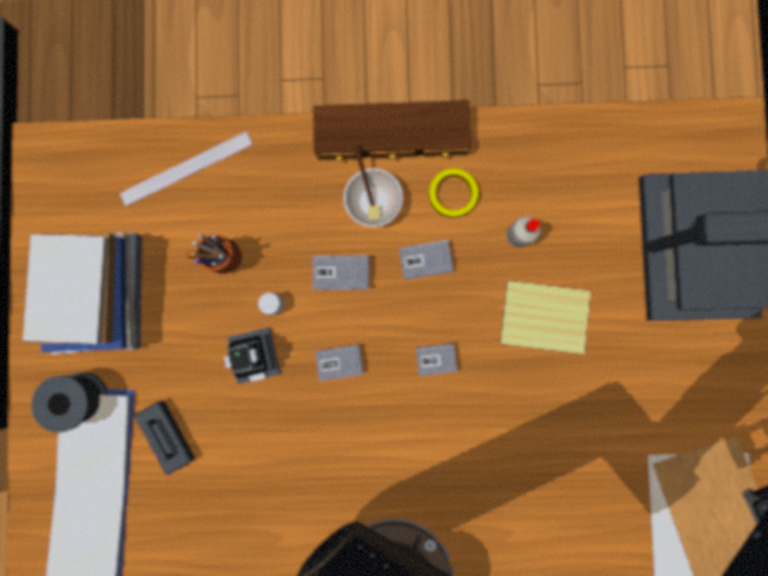

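View pics/side.png

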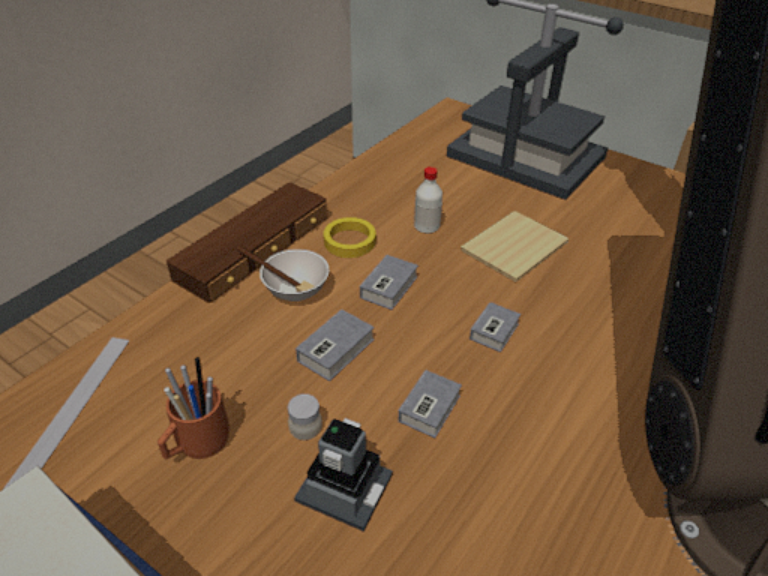

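The top view shows all four books, a (340,272), b (427,260), c (340,362) and d (437,360), with labels at their left ends. The board is at (545,317) and the reader in its dock at (250,355). The side view agrees. Next I'll work out poses and yaws.

```bash
cat >> h.py <<'E'
def rect(pts):
    (c,s,a)=cv2.minAreaRect((pts*1000).astype(np.float32)); 
    c=np.array(c)/1000;s=np.array(s)/1000
    if s[0]<s[1]: s=s[::-1];a+=90
    return c,s,(a+90)%180-90   # centre, sizes, yaw of long side
def planepts(p,mask,z):
    "mask pixels intersected with the plane at height z, world xy"
    v,u=np.nonzero(mask);K=np.array(p["mtx"]);T=np.array(p["pose"])
    d=np.stack([(u-K[0,2])/K[0,0],(v-K[1,2])/K[1,1],np.ones(len(u))],-1)@T[:3,:3].T
    t=(z-T[2,3])/d[:,2]; return (T[:3,3]+d*t[:,None])[:,:2]
def topface(p,mask,z,tol=.006):
    w=cloud(p);m=cv2.dilate(mask.astype(np.uint8),np.ones((7,7)))>0
    m&=np.abs(w[...,2]-z)<tol
    n,l,st,_=cv2.connectedComponentsWithStats(m.astype(np.uint8)); m=l==1+np.argmax(st[1:,4])
    return planepts(p,m,z)
SZ=dict(a=(.112,.068,.030),b=(.100,.064,.028),c=(.088,.060,.026),d=(.076,.056,.024));LO=dict(a=.03,b=.024,c=.018,d=.012)
def go(x,y,z,phi=None):
    "list of moves from the present pose to TCP x,y,z with jaw direction phi (deg, world, mod 180)"
    s=r.get_state();M=R.from_euler("xyz",s["eef_rot"],degrees=True).as_matrix()
    d=M.T@(np.array([x,y,z])-s["tcp_pos"])
    ph=np.degrees(np.arctan2(M[1,1],M[0,1])) if phi is None else phi
    cur=np.degrees(np.arctan2(M[1,1],M[0,1]));dp=(ph-cur+90)%180-90
    t=np.radians(ph if phi is None else cur+dp)
    G=np.array([[0,np.cos(t),np.sin(t)],[0,np.sin(t),-np.cos(t)],[-1,0,0]])
    rv=R.from_matrix(M.T@G).as_rotvec()
    print("at",np.round(s["tcp_pos"],4),"phi",round(cur,1),"q",np.round(s["joints"],0),"t",round(s["time_s"],1),"w",round(s["gripper_width"],4),"F",np.round(s["contact_force"],1))
    print("  shift",np.round(d/.15,3),"turn",np.round(rv/(np.pi/4),3),"dphi",round(dp,1))
E
python3 - <<'E'
from h import *
a=r.capture("top")
for d in r.trace(a,"book_a")[:6]:
    q=cloud(a)[d["mask"]];z=np.nanpercentile(q[:,2],60)
    print("book",round(d["score"],2),np.round(z,3),*[np.round(k,3) for k in rect(topface(a,d["mask"],z))])
d=r.trace(a,"board")[0];print("board",*[np.round(k,3) for k in rect(topface(a,d["mask"],.012,.004))])
d=r.trace(a,"reader")[0];print("reader",*[np.round(k,3) for k in rect(topface(a,d["mask"],.118,.006))])
d=r.trace(a,"dock")[0]
for z in(.01,.052):print("dock",*[np.round(k,3) for k in rect(topface(a,d["mask"],z,.006))])
b=r.capture("wrist");save(b,"w0");T=np.array(b["pose"]);print(T)
s=r.get_state();M=R.from_euler("xyz",s["eef_rot"],degrees=True).as_matrix()
print("cam in tool",M.T@(T[:3,3]-s["tcp_pos"]),M.T@T[:3,2],b["mtx"][0])
go(.46,.265,.25)
E
```

```text
book 0.67 0.029 [ 0.648 -0.081] [0.1   0.064] -81.618
book 0.66 0.027 [0.442 0.103] [0.088 0.06 ] -82.787
book 0.58 0.025 [ 0.443 -0.096] [0.076 0.056] -84.862
board [ 0.524 -0.321] [0.17 0.13] 81.217
reader [0.461 0.278] [0.046 0.045] 12.475
dock [0.463 0.28 ] [0.102 0.095] 9.507
dock [0.461 0.279] [0.077 0.072] 12.331
[[-3.61864009e-01  8.88504837e-01  2.82158810e-01  1.68034624e-01]
 [ 9.32230852e-01  3.44800606e-01  1.09809749e-01 -6.58969329e-01]
 [ 2.77964243e-04  3.02773343e-01 -9.53062551e-01  3.85172530e-01]
 [ 0.00000000e+00  0.00000000e+00  0.00000000e+00  1.00000000e+00]]
cam in tool [-1.39586092e-01 -1.24440012e-05 -8.28190198e-02] [ 9.53067850e-01 -1.29899057e-04  3.02756762e-01] [287.21864574   0.         258.41308664]
at [ 0.2452 -0.6289  0.2456] phi 111.3 q [-52.  21.   1.  -0. -70. -17.] t 0.9 w 0.0877 F [-0.6  0.7  0.6]
  shift [-0.03   5.032  3.499] turn [0. 0. 0.] dphi 0.0
```

Call:
send_rows([
  [[0, 0.25, 0.25], [0, 0, 0]],
  [[0, 0.5, 0.5], [0, 0, 0]],
  [[0, 0.75, 0.75], [0, 0, 0]],
  [[0, 1, 1], [0, 0, 0]],
  [[0, 1, 1], [0, 0, 0]],
], jaw=1)

```text
time_s: 1.4
tcp_pos: [0.3316, -0.4313, 0.2462]
eef_rot: [-24.4, 89.9, -2.9]
contact_force: [-0.1, -1.1, -0.3]
gripper_width: 0.0881
```

Call:
send_rows([
  [[0, 0.25, 0.25], [0, 0, 0]],
  [[0, 0.5, 0.5], [0, 0, 0]],
  [[0, 0.75, 0.75], [0, 0, 0]],
  [[0, 1, 1], [0, 0, 0]],
  [[0, 1, 1], [0, 0, 0]],
])

```text
time_s: 1.9
tcp_pos: [0.4177, -0.234, 0.2469]
eef_rot: [-22.0, 89.8, -0.4]
contact_force: [-0.8, -0.5, 0.6]
gripper_width: 0.0877
```

Call:
send_rows([
  [[0, 0.25, 0.25], [0, 0, 0]],
  [[0, 0.5, 0.5], [0, 0, 0]],
  [[0, 0.75, 0.75], [0, 0, 0]],
  [[0, 1, 1], [0, 0, 0]],
  [[0, 1, 1], [0, 0, 0]],
])

```text
time_s: 2.4
tcp_pos: [0.5036, -0.0359, 0.2474]
eef_rot: [-18.2, 89.8, 3.5]
contact_force: [-0.1, -0.2, 0.2]
gripper_width: 0.0873
```

Call:
send_rows([
  [[0, 0.25, 0.12], [0, 0, 0]],
  [[0, 0.5, 0.25], [0, 0, 0]],
  [[0, 0.75, 0.38], [0, 0, 0]],
  [[0, 1, 0.5], [0, 0, 0]],
  [[0, 1, 0.5], [0, 0, 0]],
])

```text
time_s: 2.9
tcp_pos: [0.5183, 0.1346, 0.2473]
eef_rot: [-14.6, 89.7, 7.4]
contact_force: [-0.5, 0.6, -0.8]
gripper_width: 0.0876
```

Call:
send_rows([
  [[0, 0.25, 0], [0.1, 0, 0]],
  [[0, 0.5, 0], [0.2, 0, 0]],
  [[0, 0.75, 0], [0.2, 0, 0]],
  [[0, 1, 0], [0.2, 0, 0]],
  [[0, 1, 0], [0.2, 0, 0]],
])

```text
time_s: 3.4
tcp_pos: [0.4615, 0.2763, 0.2471]
eef_rot: [-0.5, 89.7, 12.6]
contact_force: [0.1, -0.3, -0.7]
gripper_width: 0.0875
```

```bash
python3 - <<'E'
from h import *
go(.4615,.279,.25,102)
b=r.capture("wrist");save(b,"w1",1.3)
a=r.capture("top")
for n,z in(("reader",.12),("dock",.052),("dock",.01)):
  for nm,p in(("wrist",b),("top",a)):
    for d in r.trace(p,n)[:1]:print(nm,n,z,round(d["score"],2),*[np.round(k,4) for k in rect(topface(p,d["mask"],z,.004))])
for nm,p in(("wrist",b),("top",a)):
    for d in r.trace(p,"reader_buttons")[:3]:
        q=cloud(p)[d["mask"]];print(nm,"btn",round(d["score"],2),d["mask"].sum(),np.round(np.nanmedian(q,0),3),np.round(d["uv"]))
for d in r.trace(a,"book_a")[:6]:
    q=cloud(a)[d["mask"]];z=np.nanpercentile(q[:,2],60)
    print("book",round(d["score"],2),np.round(z,3),*[np.round(k,3) for k in rect(topface(a,d["mask"],z))])
E
```

```text
at [0.4615 0.2763 0.2471] phi 103.1 q [  52.    7.  -17.    0.  -66. -129.] t 3.4 w 0.0875 F [ 0.1 -0.3 -0.7]
  shift [-0.019  0.018  0.004] turn [ 0.025  0.006 -0.   ] dphi -1.1
wrist reader 0.12 0.86 [0.4591 0.2784] [0.0398 0.0336] 12.4381Traceback (most recent call last):
  File "<stdin>", line 7, in <module>
  File "h.py", line 22, in topface
    n,l,st,_=cv2.connectedComponentsWithStats(m.astype(np.uint8)); m=l==1+np.argmax(st[1:,4])
                                                                          ~~~~~~~~~^^^^^^^^^^
    return _wrapfunc(a, 'argmax', axis=axis, out=out, **kwds)
    return bound(*args, **kwds)
ValueError: attempt to get argmax of an empty sequence
```

View pics/w1.png

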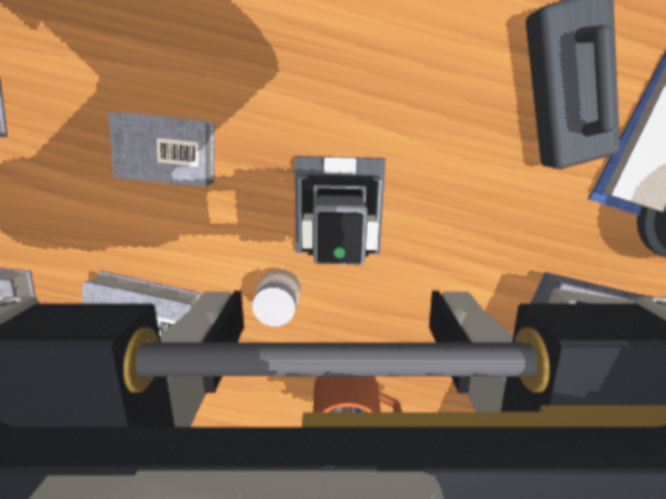

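The wrist view shows the light side buttons at (308,230) and (373,235), along the image's x axis. That means a jaw direction of about 102.4° fits. I'll descend onto the buttons.

Call:
send_rows([
  [[0.25, 0.01, -0.01], [0.015, 0.006, 0]],
  [[0.5, 0.01, -0.01], [0.015, 0.006, 0]],
  [[0.75, 0.01, -0.01], [0.015, 0.006, 0]],
  [[0.99, 0.01, -0.01], [0.015, 0.006, 0]],
  [[0.99, 0.01, -0.01], [0.015, 0.006, 0]],
])

```text
time_s: 4.1
tcp_pos: [0.4596, 0.2705, 0.0944]
eef_rot: [-144.3, 89.5, -132.1]
contact_force: [0.0, 0.1, 0.0]
gripper_width: 0.0878
```

```bash
python3 - <<'E'
from h import *
go(.460,.278,.098,102.4)
b=r.capture("wrist");save(b,"w2",1)
E
```

```text
at [0.4596 0.2705 0.0944] phi 102.1 q [  52.   16.  -28.   -0.  -46. -129.] t 4.1 w 0.0878 F [0.  0.1 0. ]
  shift [-0.024  0.048  0.013] turn [-0.007 -0.009  0.007] dphi 0.3
```

View pics/w2.png

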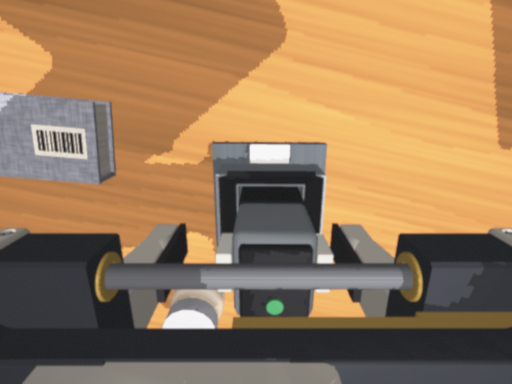

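The reader sits between the fingers, slightly to the right: body 235–315 against fingers 185–333. The planned correction of +7 mm along y matches, so I'll apply it.

Call:
send_rows([
  [[-0.02, 0.03, 0.01], [-0.007, -0.009, 0.007]],
  [[-0.02, 0.048, 0.013], [-0.007, -0.009, 0.007]],
  [[-0.02, 0.048, 0.013], [-0.007, -0.009, 0.007]],
  [[-0.02, 0.048, 0.013], [-0.007, -0.009, 0.007]],
  [[-0.02, 0.048, 0.013], [-0.007, -0.009, 0.007]],
])

```text
time_s: 4.65
tcp_pos: [0.4614, 0.2796, 0.1008]
eef_rot: [31.6, 89.7, 44.1]
contact_force: [0.0, 0.5, -0.3]
gripper_width: 0.0874
```

```bash
python3 - <<'E'
from h import *
go(.460,.278,.098,102.4)
E
```

```text
at [0.4614 0.2796 0.1008] phi 102.5 q [  52.   16.  -27.    0.  -46. -130.] t 4.7 w 0.0874 F [ 0.   0.5 -0.3]
  shift [ 0.019 -0.008 -0.012] turn [ 0.002  0.005 -0.003] dphi -0.1
```

Call:
send_rows([
  [[0.015, 0, -0.01], [0, 0, 0]],
  [[0.015, 0, -0.01], [0, 0, 0]],
  [[0.015, 0, -0.01], [0, 0, 0]],
  [[0.015, 0, -0.01], [0, 0, 0]],
  [[0.015, 0, -0.01], [0, 0, 0]],
], jaw=-1, force=25)

```text
time_s: 5.15
tcp_pos: [0.46, 0.2792, 0.0985]
eef_rot: [30.5, 89.8, 43.0]
contact_force: [-0.1, -0.6, 0.6]
gripper_width: 0.0532
```

Call:
send_rows([
  [[0, 0, 0], [0, 0, 0]],
  [[0, 0, 0], [0, 0, 0]],
  [[0, 0, 0], [0, 0, 0]],
  [[0, 0, 0], [0, 0, 0]],
  [[0, 0, 0], [0, 0, 0]],
])

```text
time_s: 5.65
tcp_pos: [0.4601, 0.2792, 0.0988]
eef_rot: [28.5, 89.7, 41.0]
contact_force: [-0.2, -1.2, 5.7]
gripper_width: 0.0434
```

```bash
python3 - <<'E'
from h import *
go(.460,.278,.098,102.4);print(r.get_state()["moment"])
E
```

```text
at [0.4601 0.2792 0.0988] phi 102.5 q [  52.   16.  -28.    0.  -46. -130.] t 5.7 w 0.0434 F [-0.2 -1.2  5.7]
  shift [ 0.005 -0.008 -0.002] turn [ 0.002  0.005 -0.003] dphi -0.1
[-0.61787419  0.26645104 -0.01663141]
```

Call:
send_rows([
  [[0, 0, 0], [0, 0, 0]],
  [[-0.05, 0, 0], [0, 0, 0]],
  [[-0.1, 0, 0], [0, 0, 0]],
  [[-0.15, 0, 0], [0, 0, 0]],
  [[-0.2, 0, 0], [0, 0, 0]],
])

```text
time_s: 6.15
tcp_pos: [0.46, 0.2792, 0.1295]
eef_rot: [30.1, 89.7, 42.6]
contact_force: [0.2, -0.1, -2.6]
gripper_width: 0.043
```

```bash
python3 - <<'E'
from h import *
go(.460,.278,.098,102.4)
b=r.capture("wrist");save(b,"w3",1)
a=r.capture("side");q=cloud(a)
for n in("reader",): 
  d=r.trace(a,n)[0];print(d["score"],np.nanpercentile(q[d["mask"]][:,2],[2,50,98]))
E
```

```text
at [0.46   0.2792 0.1295] phi 102.5 q [  52.   14.  -26.    0.  -50. -130.] t 6.2 w 0.043 F [ 0.2 -0.1 -2.6]
  shift [ 0.21  -0.008 -0.002] turn [ 0.002  0.005 -0.003] dphi -0.1
0.87 [0.04296647 0.08139599 0.18146052]
```

View pics/w3.png

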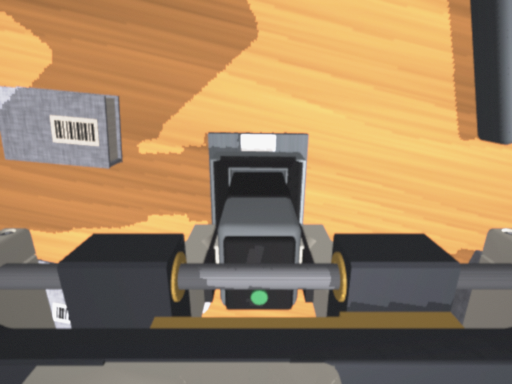

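The reader has lifted free with its dock below; the wrist force of −2.6 N matches its weight. I'll raise further and locate the labels.

Call:
send_rows([
  [[-0.1, 0, 0], [0, 0, 0]],
  [[-0.2, 0, 0], [0, 0, 0]],
  [[-0.3, 0, 0], [0, 0, 0]],
  [[-0.4, 0, 0], [0, 0, 0]],
  [[-0.4, 0, 0], [0, 0, 0]],
])

```text
time_s: 6.8
tcp_pos: [0.4607, 0.2799, 0.1912]
eef_rot: [31.9, 89.5, 44.4]
contact_force: [0.2, 0.3, -2.3]
gripper_width: 0.0433
```

```bash
cat >> h.py <<'E'
def books(p,say=True):
    "classify by height+size; returns name->(centre,yaw of +x taken toward label)"
    w=cloud(p);out={}
    for d in r.trace(p,"book_a"):
        q=w[d["mask"]];z=np.nanpercentile(q[:,2],60)
        if not .005<z<.2: continue
        try:c,s,y=rect(topface(p,d["mask"],z))
        except ValueError: continue
        k=min(SZ,key=lambda k:abs(s[0]-SZ[k][0])+abs(s[1]-SZ[k][1]))
        if k in out and out[k][3]<abs(s[0]-SZ[k][0])+abs(s[1]-SZ[k][1]):continue
        y=y%180; u=np.array([np.cos(np.radians(y)),np.sin(np.radians(y))])
        out[k]=(c,y,c+LO[k]*u,abs(s[0]-SZ[k][0])+abs(s[1]-SZ[k][1]))
        if say:print(k,round(d["score"],2),"z",round(z,3),"c",np.round(c,3),"s",np.round(s,3),"yaw",round(y,1),"label(+y end)",np.round(out[k][2],3))
    return out
E
python3 - <<'E'
from h import *
a=r.capture("top");B=books(a)
q=cloud(a)
for d in r.trace(a,"label_a"):print("lab",d["score"],np.round(d["uv"]))
go(.625,.125,.178,5)
E
```

```text
b 0.91 z 0.029 c [ 0.648 -0.081] s [0.1   0.064] yaw 98.4 label(+y end) [ 0.644 -0.057]
d 0.69 z 0.025 c [ 0.443 -0.096] s [0.076 0.056] yaw 94.9 label(+y end) [ 0.442 -0.084]
a 0.66 z 0.013 c [ 0.524 -0.321] s [0.171 0.132] yaw 82.1 label(+y end) [ 0.528 -0.291]
a 0.62 z 0.031 c [0.626 0.095] s [0.111 0.068] yaw 88.5 label(+y end) [0.627 0.125]
c 0.57 z 0.027 c [0.442 0.103] s [0.088 0.06 ] yaw 97.3 label(+y end) [0.44  0.121]
lab 0.86 [290. 240.]
lab 0.82 [225. 183.]
lab 0.58 [349. 155.]
lab 0.57 [284. 171.]
lab 0.56 [230. 240.]
at [0.4595 0.2788 0.1885] phi 102.5 q [  52.   10.  -22.    0.  -58. -130.] t 7.0 w 0.0435 F [ 0.5  0.8 -3.9]
  shift [ 0.07  -1.24   0.855] turn [-1.834e+00  7.000e-03  1.000e-03] dphi 82.5
```

Call:
send_rows([
  [[0, -0.25, 0.22], [-0.17, 0, 0]],
  [[0, -0.5, 0.44], [-0.34, 0, 0]],
  [[0, -0.75, 0.66], [-0.51, 0, 0]],
  [[0, -1, 0.87], [-0.68, 0, 0]],
  [[0, -1, 0.87], [-0.85, 0, 0]],
])

```text
time_s: 7.45
tcp_pos: [0.6222, 0.157, 0.1862]
eef_rot: [-5.2, 89.9, 45.6]
contact_force: [-1.4, 0.2, -3.5]
gripper_width: 0.0431
```

Call:
send_rows([
  [[0.01, -0.05, -0.04], [-0.17, 0, 0]],
  [[0.03, -0.1, -0.08], [-0.34, 0, 0]],
  [[0.05, -0.15, -0.12], [-0.51, 0, 0]],
  [[0.07, -0.19, -0.15], [-0.68, 0, 0]],
  [[0.07, -0.19, -0.15], [-0.84, 0, 0]],
])

```text
time_s: 7.95
tcp_pos: [0.6293, 0.1203, 0.1734]
eef_rot: [87.0, 89.9, 175.9]
contact_force: [-0.3, -0.2, -2.6]
gripper_width: 0.0436
```

```bash
python3 - <<'E'
from h import *
go(.627,.125,.178,178.5)
b=r.capture("wrist");save(b,"w4",1)
books(r.capture("top"))
E
```

```text
at [0.6293 0.1203 0.1734] phi 178.9 q [ 28.  20.  -9.  -0. -60. -29.] t 8.0 w 0.0436 F [-0.3 -0.2 -2.6]
  shift [-0.031  0.016  0.031] turn [ 0.009  0.    -0.002] dphi -0.4
d 0.87 z 0.025 c [ 0.443 -0.096] s [0.076 0.056] yaw 95.1 label(+y end) [ 0.442 -0.084]
c 0.76 z 0.027 c [0.442 0.103] s [0.088 0.06 ] yaw 97.2 label(+y end) [0.44  0.121]
b 0.62 z 0.029 c [ 0.648 -0.081] s [0.1   0.064] yaw 98.4 label(+y end) [ 0.644 -0.057]
```

View pics/w4.png

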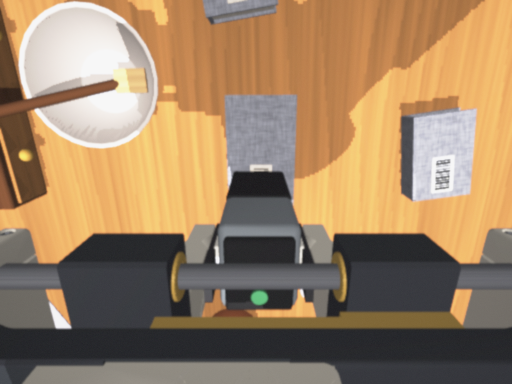

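The reader is over book a's label, whose edge shows at (262,168). I'll apply the small correction and hold.

Call:
send_rows([
  [[-0.03, 0.016, 0.03], [0, 0, 0]],
  [[-0.03, 0.016, 0.03], [0, 0, 0]],
  [[-0.03, 0.016, 0.03], [0, 0, 0]],
  [[-0.03, 0.016, 0.03], [0, 0, 0]],
  [[-0.03, 0.016, 0.03], [0, 0, 0]],
])

```text
time_s: 8.6
tcp_pos: [0.6273, 0.1259, 0.1788]
eef_rot: [31.3, 90.0, 119.7]
contact_force: [0.3, -0.3, -3.7]
gripper_width: 0.0431
```

Call:
send_rows([
  [[0, 0, 0], [0, 0, 0]],
  [[0, 0, 0], [0, 0, 0]],
  [[0, 0, 0], [0, 0, 0]],
  [[0, 0, 0], [0, 0, 0]],
  [[0, 0, 0], [0, 0, 0]],
])

```text
time_s: 9.1
tcp_pos: [0.6273, 0.1259, 0.1789]
eef_rot: [26.1, 90.0, 114.5]
contact_force: [0.5, 0.3, -2.5]
gripper_width: 0.0432
```

Call:
send_rows([
  [[0, 0, 0], [0, 0, 0]],
  [[0, 0, 0], [0, 0, 0]],
  [[0, 0, 0], [0, 0, 0]],
  [[0, 0, 0], [0, 0, 0]],
  [[0, 0, 0], [0, 0, 0]],
])

```text
time_s: 9.6
tcp_pos: [0.6273, 0.1259, 0.1789]
eef_rot: [29.3, 90.0, 117.8]
contact_force: [0.1, 0.1, -3.1]
gripper_width: 0.0434
```

Call:
send_rows([
  [[0, 0, 0], [0, 0, 0]],
  [[0, 0, 0], [0, 0, 0]],
  [[0, 0, 0], [0, 0, 0]],
  [[0, 0, 0], [0, 0, 0]],
  [[0, 0, 0], [0, 0, 0]],
])

```text
time_s: 10.1
tcp_pos: [0.6273, 0.1259, 0.1788]
eef_rot: [30.2, 90.0, 118.6]
contact_force: [0.2, -0.4, -2.4]
gripper_width: 0.0434
```

```bash
python3 - <<'E'
from h import *
go(.627,.125,.178,178.5)
b=r.capture("wrist");c=r.capture("side");books(c)
w=cloud(c);d=r.trace(c,"reader")[0];q=w[d["mask"]];q=q[~np.isnan(q[:,0])];lo=q[(q[:,2]<np.percentile(q[:,2],25))]
print("reader low",lo.min(0),np.percentile(q,[2,98],axis=0))
go(.644,-.057,.178,8.4)
E
```

```text
at [0.6273 0.1259 0.1788] phi 178.5 q [ 29.  20.  -9.  -0. -61. -30.] t 10.1 w 0.0434 F [ 0.2 -0.4 -2.4]
  shift [ 0.006  0.002 -0.006] turn [-0.001  0.001 -0.001] dphi 0.0
d 0.85 z 0.024 c [ 0.44  -0.096] s [0.082 0.056] yaw 95.2 label(+y end) [ 0.439 -0.084]
b 0.82 z 0.028 c [ 0.645 -0.082] s [0.105 0.066] yaw 98.0 label(+y end) [ 0.641 -0.058]
c 0.77 z 0.026 c [0.439 0.102] s [0.091 0.06 ] yaw 97.3 label(+y end) [0.437 0.119]
a 0.69 z 0.03 c [0.623 0.093] s [0.115 0.07 ] yaw 89.0 label(+y end) [0.624 0.123]
reader low [0.60300286 0.10147608 0.09039104] [[0.60368674 0.10611548 0.09434659]
 [0.64368825 0.1505218  0.20084461]]
at [0.6273 0.1259 0.1789] phi 178.5 q [ 29.  20.  -9.  -0. -61. -30.] t 10.3 w 0.0435 F [-0.2  0.5 -2.6]
  shift [ 0.005 -0.144 -1.216] turn [-0.221  0.001 -0.   ] dphi 9.9
```

Call:
send_rows([
  [[0, -0.03, -0.2], [-0.05, 0, 0]],
  [[0, -0.06, -0.4], [-0.1, 0, 0]],
  [[0, -0.09, -0.6], [-0.15, 0, 0]],
  [[0, -0.12, -0.8], [-0.2, 0, 0]],
  [[0, -0.144, -1], [-0.22, 0, 0]],
])

```text
time_s: 10.8
tcp_pos: [0.645, -0.0258, 0.1788]
eef_rot: [8.7, 90.0, 107.2]
contact_force: [0.2, 0.0, -1.9]
gripper_width: 0.0434
```

Call:
send_rows([
  [[0, 0.02, -0.1], [0, 0, 0]],
  [[0, 0.035, -0.21], [0, 0, 0]],
  [[0, 0.035, -0.21], [0, 0, 0]],
  [[0, 0.035, -0.21], [0, 0, 0]],
  [[0, 0.035, -0.21], [0, 0, 0]],
])

```text
time_s: 11.3
tcp_pos: [0.6445, -0.057, 0.1788]
eef_rot: [-5.6, 89.9, 92.9]
contact_force: [0.2, 0.6, -3.2]
gripper_width: 0.0436
```

```bash
python3 - <<'E'
from h import *
c=r.capture("side");books(c);books(r.capture("top"))
go(.644,-.057,.178,8.4)
E
```

```text
c 0.94 z 0.026 c [0.439 0.101] s [0.091 0.06 ] yaw 97.3 label(+y end) [0.437 0.119]
a 0.8 z 0.028 c [ 0.645 -0.081] s [0.107 0.066] yaw 98.3 label(+y end) [ 0.64  -0.051]
d 0.74 z 0.024 c [ 0.44  -0.096] s [0.082 0.056] yaw 95.2 label(+y end) [ 0.439 -0.084]
b 0.88 z 0.031 c [0.61  0.092] s [0.106 0.034] yaw 91.4 label(+y end) [0.609 0.116]
d 0.64 z 0.027 c [0.444 0.086] s [0.06  0.054] yaw 8.0 label(+y end) [0.456 0.088]
d 0.63 z 0.025 c [ 0.443 -0.096] s [0.076 0.056] yaw 95.1 label(+y end) [ 0.442 -0.084]
at [ 0.6445 -0.057   0.1788] phi -171.5 q [ 12.  21.  -8.  -0. -61.  -4.] t 11.5 w 0.0433 F [-0.4  0.2 -2.8]
  shift [0.005 0.003 0.001] turn [ 0.002  0.001 -0.   ] dphi -0.1
```

Call:
send_rows([
  [[0, 0, 0], [0, 0, 0]],
  [[0, 0, 0], [0, 0, 0]],
  [[0, 0, 0], [0, 0, 0]],
  [[0, 0, 0], [0, 0, 0]],
  [[0, 0, 0], [0, 0, 0]],
])

```text
time_s: 12.0
tcp_pos: [0.6445, -0.057, 0.1788]
eef_rot: [4.0, 90.0, 102.5]
contact_force: [-0.5, 0.3, -2.7]
gripper_width: 0.0432
```

Call:
send_rows([
  [[0, 0, 0], [0, 0, 0]],
  [[0, 0, 0], [0, 0, 0]],
  [[0, 0, 0], [0, 0, 0]],
  [[0, 0, 0], [0, 0, 0]],
  [[0, 0, 0], [0, 0, 0]],
])

```text
time_s: 12.5
tcp_pos: [0.6445, -0.057, 0.1788]
eef_rot: [-0.3, 90.0, 98.2]
contact_force: [0.3, -0.7, -2.6]
gripper_width: 0.0435
```

Call:
send_rows([
  [[0, 0, 0], [0, 0, 0]],
  [[0, 0, 0], [0, 0, 0]],
  [[0, 0, 0], [0, 0, 0]],
  [[0, 0, 0], [0, 0, 0]],
  [[0, 0, 0], [0, 0, 0]],
])

```text
time_s: 13.0
tcp_pos: [0.6445, -0.057, 0.1788]
eef_rot: [-2.1, 90.0, 96.4]
contact_force: [-0.5, -0.1, -2.4]
gripper_width: 0.0433
```

Call:
send_rows([
  [[0, 0.15, 0.18], [0, 0, 0]],
  [[0, 0.3, 0.36], [0, 0, 0]],
  [[0, 0.45, 0.54], [0.02, 0, 0]],
  [[0, 0.6, 0.7], [0.026, 0, 0]],
  [[0, 0.6, 0.7], [0.026, 0, 0]],
])

```text
time_s: 13.5
tcp_pos: [0.5374, 0.0351, 0.1794]
eef_rot: [2.3, 89.9, 99.8]
contact_force: [1.1, -0.2, -2.5]
gripper_width: 0.0437
```

Call:
send_rows([
  [[0, 0.15, 0.17], [0, 0, 0]],
  [[0, 0.3, 0.35], [0, 0, 0]],
  [[0, 0.45, 0.52], [0, 0, 0]],
  [[0, 0.56, 0.66], [0, 0, 0]],
  [[0, 0.56, 0.66], [0, 0, 0]],
])

```text
time_s: 14.0
tcp_pos: [0.4399, 0.1237, 0.1801]
eef_rot: [-16.7, 89.8, 80.8]
contact_force: [0.9, -0.2, -3.5]
gripper_width: 0.0429
```

```bash
python3 - <<'E'
from h import *
c=r.capture("side");books(c);books(r.capture("top"))
go(.440,.1205,.174,7.3)
E
```

```text
a 0.96 z 0.03 c [0.623 0.093] s [0.115 0.071] yaw 89.0 label(+y end) [0.623 0.123]
c 0.7 z 0.026 c [0.439 0.101] s [0.09 0.06] yaw 97.2 label(+y end) [0.437 0.119]
d 0.63 z 0.024 c [ 0.421 -0.1  ] s [0.079 0.017] yaw 95.7 label(+y end) [ 0.42  -0.088]
b 0.89 z 0.029 c [ 0.648 -0.081] s [0.1   0.064] yaw 98.4 label(+y end) [ 0.644 -0.057]
d 0.82 z 0.025 c [ 0.443 -0.096] s [0.076 0.056] yaw 94.9 label(+y end) [ 0.442 -0.084]
a 0.69 z 0.031 c [0.626 0.095] s [0.111 0.068] yaw 88.5 label(+y end) [0.627 0.125]
at [0.4418 0.1222 0.1797] phi -172.6 q [ 40.   3. -31.  -0. -56. -33.] t 14.2 w 0.0434 F [ 0.5 -0.3 -2.7]
  shift [ 0.038  0.014 -0.01 ] turn [0.003 0.002 0.   ] dphi -0.1
```

Call:
send_rows([
  [[0.03, 0.014, -0.01], [0, 0, 0]],
  [[0.03, 0.014, -0.01], [0, 0, 0]],
  [[0.03, 0.014, -0.01], [0, 0, 0]],
  [[0.03, 0.014, -0.01], [0, 0, 0]],
  [[0.03, 0.014, -0.01], [0, 0, 0]],
])

```text
time_s: 14.7
tcp_pos: [0.4401, 0.1204, 0.1752]
eef_rot: [-10.5, 89.9, 86.9]
contact_force: [0.3, 0.5, -2.3]
gripper_width: 0.0435
```

Call:
send_rows([
  [[0, 0, 0], [0, 0, 0]],
  [[0, 0, 0], [0, 0, 0]],
  [[0, 0, 0], [0, 0, 0]],
  [[0, 0, 0], [0, 0, 0]],
  [[0, 0, 0], [0, 0, 0]],
])

```text
time_s: 15.2
tcp_pos: [0.4401, 0.1204, 0.1752]
eef_rot: [-11.4, 89.9, 86.0]
contact_force: [-0.1, 0.3, -2.4]
gripper_width: 0.0432
```

Call:
send_rows([
  [[0, 0, 0], [0, 0, 0]],
  [[0, 0, 0], [0, 0, 0]],
  [[0, 0, 0], [0, 0, 0]],
  [[0, 0, 0], [0, 0, 0]],
  [[0, 0, 0], [0, 0, 0]],
])

```text
time_s: 15.7
tcp_pos: [0.4401, 0.1204, 0.1753]
eef_rot: [-13.2, 89.9, 84.2]
contact_force: [0.1, -0.0, -2.2]
gripper_width: 0.043
```

Call:
send_rows([
  [[0, 0, 0], [0, 0, 0]],
  [[0, 0, 0], [0, 0, 0]],
  [[0, 0, 0], [0, 0, 0]],
  [[0, 0, 0], [0, 0, 0]],
  [[0, 0, 0], [0, 0, 0]],
])

```text
time_s: 16.2
tcp_pos: [0.4401, 0.1204, 0.1752]
eef_rot: [-10.8, 89.9, 86.6]
contact_force: [-0.3, 0.1, -2.6]
gripper_width: 0.0435
```

Call:
send_rows([
  [[0, 0.04, -0.2], [0, 0, 0]],
  [[0, 0.06, -0.4], [0, 0, 0]],
  [[0, 0.08, -0.6], [0.02, 0, 0]],
  [[0, 0.1, -0.8], [0.05, 0, 0]],
  [[0, 0.1, -0.8], [0.05, 0, 0]],
])

```text
time_s: 16.7
tcp_pos: [0.4401, -0.003, 0.1749]
eef_rot: [21.2, 89.9, 116.2]
contact_force: [-0.2, 0.2, -1.9]
gripper_width: 0.0436
```

Call:
send_rows([
  [[0, 0.02, -0.2], [0, 0, 0]],
  [[0, 0.04, -0.4], [0, 0, 0]],
  [[0, 0.06, -0.55], [0, 0, 0]],
  [[0, 0.06, -0.55], [0, 0, 0]],
  [[0, 0.06, -0.55], [0, 0, 0]],
])

```text
time_s: 17.2
tcp_pos: [0.4383, -0.0861, 0.1748]
eef_rot: [15.6, 89.9, 110.5]
contact_force: [-0.0, 0.1, -2.7]
gripper_width: 0.0432
```

```bash
python3 - <<'E'
from h import *
c=r.capture("side");books(c);books(r.capture("top"))
go(.442,-.084,.173,5)
E
```

```text
a 0.76 z 0.028 c [ 0.645 -0.08 ] s [0.108 0.065] yaw 98.1 label(+y end) [ 0.64  -0.051]
a 0.68 z 0.03 c [0.623 0.093] s [0.115 0.072] yaw 89.0 label(+y end) [0.623 0.123]
c 0.66 z 0.026 c [0.439 0.101] s [0.091 0.06 ] yaw 97.3 label(+y end) [0.437 0.119]
d 0.62 z 0.024 c [ 0.44  -0.097] s [0.08  0.057] yaw 95.7 label(+y end) [ 0.439 -0.085]
c 0.95 z 0.027 c [0.442 0.103] s [0.088 0.06 ] yaw 97.4 label(+y end) [0.44  0.121]
a 0.65 z 0.031 c [0.626 0.095] s [0.111 0.068] yaw 88.5 label(+y end) [0.627 0.125]
b 0.59 z 0.029 c [ 0.648 -0.081] s [0.1   0.064] yaw 98.2 label(+y end) [ 0.644 -0.057]
at [ 0.4385 -0.0853  0.1748] phi -175.0 q [ 14.   2. -33.  -0. -55.  -9.] t 17.4 w 0.0431 F [-0.1  0.1 -3.1]
  shift [ 0.012 -0.024  0.006] turn [ 0.001  0.002 -0.   ] dphi -0.0
```

Call:
send_rows([
  [[0.01, -0.024, 0.006], [0, 0, 0]],
  [[0.01, -0.024, 0.006], [0, 0, 0]],
  [[0.01, -0.024, 0.006], [0, 0, 0]],
  [[0.01, -0.024, 0.006], [0, 0, 0]],
  [[0.01, -0.024, 0.006], [0, 0, 0]],
])

```text
time_s: 17.9
tcp_pos: [0.4419, -0.084, 0.1733]
eef_rot: [15.1, 89.9, 110.2]
contact_force: [-0.7, 1.1, -2.9]
gripper_width: 0.0433
```

Call:
send_rows([
  [[0, 0, 0], [0, 0, 0]],
  [[0, 0, 0], [0, 0, 0]],
  [[0, 0, 0], [0, 0, 0]],
  [[0, 0, 0], [0, 0, 0]],
  [[0, 0, 0], [0, 0, 0]],
])

```text
time_s: 18.4
tcp_pos: [0.4419, -0.084, 0.1734]
eef_rot: [12.0, 89.9, 107.0]
contact_force: [0.3, 0.1, -1.9]
gripper_width: 0.0433
```

Call:
send_rows([
  [[0, 0, 0], [0, 0, 0]],
  [[0, 0, 0], [0, 0, 0]],
  [[0, 0, 0], [0, 0, 0]],
  [[0, 0, 0], [0, 0, 0]],
  [[0, 0, 0], [0, 0, 0]],
])

```text
time_s: 18.9
tcp_pos: [0.4419, -0.084, 0.1734]
eef_rot: [11.2, 89.9, 106.2]
contact_force: [-0.4, -0.2, -2.2]
gripper_width: 0.0433
```

Call:
send_rows([
  [[0, 0, 0], [0, 0, 0]],
  [[0, 0, 0], [0, 0, 0]],
  [[0, 0, 0], [0, 0, 0]],
  [[0, 0, 0], [0, 0, 0]],
  [[0, 0, 0], [0, 0, 0]],
])

```text
time_s: 19.4
tcp_pos: [0.4419, -0.0841, 0.1733]
eef_rot: [14.0, 89.9, 109.1]
contact_force: [-0.5, -0.3, -2.5]
gripper_width: 0.0438
```

Call:
send_rows([
  [[-0.04, -0.1, 0.2], [0, 0, 0]],
  [[-0.08, -0.2, 0.4], [0, 0, 0]],
  [[-0.13, -0.3, 0.6], [0, 0, 0]],
  [[-0.13, -0.34, 0.8], [0, 0, 0]],
  [[-0.13, -0.34, 0.8], [0, 0, 0]],
])

```text
time_s: 19.9
tcp_pos: [0.4833, 0.0427, 0.1932]
eef_rot: [-22.7, 89.9, 72.5]
contact_force: [-0.6, -0.3, -3.1]
gripper_width: 0.0432
```

Call:
send_rows([
  [[0, 0, 0.2], [0, 0, 0]],
  [[0, 0, 0.4], [0, 0, 0]],
  [[0, 0, 0.6], [0, 0, 0]],
  [[0, 0, 0.8], [0, 0, 0]],
  [[0, 0, 0.8], [0, 0, 0]],
])

```text
time_s: 20.4
tcp_pos: [0.4726, 0.1647, 0.1934]
eef_rot: [-30.6, 89.8, 64.7]
contact_force: [0.1, 0.0, -3.7]
gripper_width: 0.0433
```

Call:
send_rows([
  [[0, 0, 0.2], [0.17, 0, 0]],
  [[0, 0, 0.4], [0.34, 0, 0]],
  [[0, 0, 0.6], [0.51, 0, 0]],
  [[0, 0, 0.8], [0.68, 0, 0]],
  [[0, 0, 0.8], [0.85, 0, 0]],
])

```text
time_s: 20.9
tcp_pos: [0.4616, 0.2866, 0.1935]
eef_rot: [4.1, 89.8, 61.0]
contact_force: [-0.2, 0.0, -3.4]
gripper_width: 0.0433
```

Call:
send_rows([
  [[0, 0, 0], [0.17, 0, 0]],
  [[0, 0, 0], [0.34, 0, 0]],
  [[0, 0, 0], [0.51, 0, 0]],
  [[0, 0, 0], [0.68, 0, 0]],
  [[0, 0, 0], [0.85, 0, 0]],
])

```text
time_s: 21.4
tcp_pos: [0.4616, 0.2858, 0.1933]
eef_rot: [46.5, 89.9, 64.8]
contact_force: [-0.0, -0.3, -2.3]
gripper_width: 0.043
```

```bash
python3 - <<'E'
from h import *
go(.4601,.2792,.165,102.5)
E
```

```text
at [0.4616 0.2858 0.1933] phi 108.3 q [  52.   10.  -20.   -0.  -59. -124.] t 21.4 w 0.043 F [-0.  -0.3 -2.3]
  shift [ 0.188 -0.039 -0.024] turn [ 0.128  0.002 -0.002] dphi -5.8
```

Call:
send_rows([
  [[0.04, -0.039, -0.024], [0.1, 0, 0]],
  [[0.09, -0.039, -0.024], [0.128, 0, 0]],
  [[0.14, -0.039, -0.024], [0.128, 0, 0]],
  [[0.188, -0.039, -0.024], [0.128, 0, 0]],
  [[0.188, -0.039, -0.024], [0.128, 0, 0]],
])

```text
time_s: 21.9
tcp_pos: [0.4596, 0.2787, 0.1636]
eef_rot: [118.8, 90.0, 131.4]
contact_force: [-0.8, 0.3, -2.5]
gripper_width: 0.0431
```

```bash
python3 - <<'E'
from h import *
go(.4601,.2792,.13,102.5)
b=r.capture("wrist");save(b,"w5",1)
c=r.capture("side");save(c,"s5",1.5)
E
```

```text
at [0.4596 0.2787 0.1636] phi 102.6 q [  52.   12.  -23.   -0.  -55. -129.] t 21.9 w 0.0431 F [-0.8  0.3 -2.5]
  shift [0.224 0.002 0.004] turn [ 0.002 -0.001 -0.001] dphi -0.1
```

View pics/w5.png

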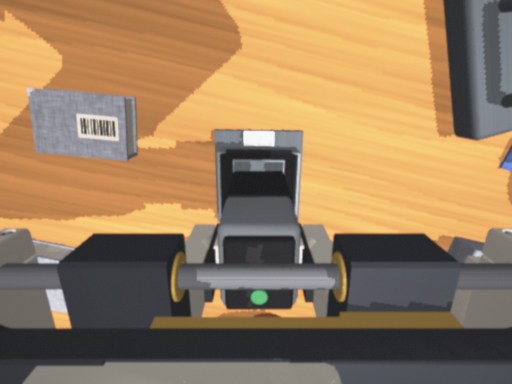

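The reader is centred over the dock (body centre 259, dock centre 259). Lowering it in steps.

Call:
send_rows([
  [[0.05, 0.002, 0.004], [0, 0, 0]],
  [[0.1, 0.002, 0.004], [0, 0, 0]],
  [[0.15, 0.002, 0.004], [0, 0, 0]],
  [[0.2, 0.002, 0.004], [0, 0, 0]],
  [[0.22, 0.002, 0.004], [0, 0, 0]],
])

```text
time_s: 22.5
tcp_pos: [0.4603, 0.2793, 0.1306]
eef_rot: [107.9, 90.0, 120.5]
contact_force: [0.2, -0.7, -3.1]
gripper_width: 0.0433
```

```bash
python3 - <<'E'
from h import *
go(.4601,.2792,.0985,102.5)
E
```

```text
at [0.4603 0.2793 0.1306] phi 102.6 q [  52.   14.  -25.   -0.  -51. -130.] t 22.5 w 0.0433 F [ 0.2 -0.7 -3.1]
  shift [ 0.214 -0.    -0.001] turn [ 0.002 -0.    -0.001] dphi -0.1
```

Call:
send_rows([
  [[0.05, 0, 0], [0, 0, 0]],
  [[0.1, 0, 0], [0, 0, 0]],
  [[0.15, 0, 0], [0, 0, 0]],
  [[0.18, 0, 0], [0, 0, 0]],
  [[0.21, 0, 0], [0, 0, 0]],
])

```text
time_s: 23.0
tcp_pos: [0.4603, 0.2793, 0.0987]
eef_rot: [139.9, 90.0, 152.5]
contact_force: [-5.1, -4.7, 14.0]
gripper_width: 0.0437
```

```bash
python3 - <<'E'
from h import *
go(.4601,.2792,.0985,102.5)
E
```

```text
at [0.4603 0.2793 0.0987] phi 102.6 q [  52.   16.  -27.   -0.  -47. -130.] t 23.0 w 0.0437 F [-5.1 -4.7 14. ]
  shift [ 0.001 -0.    -0.001] turn [ 0.002 -0.    -0.   ] dphi -0.1
```

Call:
send_rows([
  [[0, 0, 0], [0, 0, 0]],
  [[0, 0, 0], [0, 0, 0]],
  [[0, 0, 0], [0, 0, 0]],
  [[0, 0, 0], [0, 0, 0]],
  [[0, 0, 0], [0, 0, 0]],
], jaw=1)

```text
time_s: 23.5
tcp_pos: [0.4606, 0.2795, 0.099]
eef_rot: [61.4, 90.0, 74.0]
contact_force: [0.3, 0.0, -0.0]
gripper_width: 0.078
```

Call:
send_rows([
  [[0, 0, 0], [0, 0, 0]],
  [[0, 0, 0], [0, 0, 0]],
  [[0, 0, 0], [0, 0, 0]],
  [[0, 0, 0], [0, 0, 0]],
  [[0, 0, 0], [0, 0, 0]],
])

```text
time_s: 24.0
tcp_pos: [0.4605, 0.2795, 0.099]
eef_rot: [63.7, 90.0, 76.2]
contact_force: [-0.1, 0.2, -0.3]
gripper_width: 0.0879
```

Call:
send_rows([
  [[-0.25, 0, 0], [0, 0, 0]],
  [[-0.5, 0, 0], [0, 0, 0]],
  [[-0.75, 0, 0], [0, 0, 0]],
  [[-0.95, 0, 0], [0, 0, 0]],
  [[-0.95, 0, 0], [0, 0, 0]],
])

```text
time_s: 24.5
tcp_pos: [0.4622, 0.2809, 0.2463]
eef_rot: [32.7, 89.5, 45.3]
contact_force: [0.3, 0.1, 0.4]
gripper_width: 0.0871
```

```bash
python3 - <<'E'
from h import *
go(.4601,.2792,.0985,102.5)
b=r.capture("wrist");a=r.capture("top");c=r.capture("side")
w=cloud(b);d=r.trace(b,"reader")[0];q=w[d["mask"]];print(np.nanpercentile(q[:,2],[50,90,98]),rect(topface(b,d["mask"],.12,.004)))
im=np.hstack([cv2.resize(b["color"][80:260,150:370],None,fx=2,fy=2)[:360],cv2.resize(c["color"][260:360,180:280],(360,360))]);cv2.imwrite("pics/rd.png",im[:,:,::-1])
books(a)
d=r.trace(a,"board")[0];print("board",*[np.round(k,3) for k in rect(topface(a,d["mask"],.012,.004))])
E
```

```text
at [0.4622 0.2809 0.2463] phi 102.6 q [  52.    8.  -17.    0.  -65. -130.] t 24.5 w 0.0871 F [0.3 0.1 0.4]
  shift [ 0.985 -0.012 -0.023] turn [ 0.003  0.009 -0.006] dphi -0.1
[0.11867021 0.12107763 0.12191392] (array([0.45875009, 0.27897305]), array([0.03957416, 0.03343815]), 13.023290634155273)
a 0.88 z 0.031 c [0.626 0.095] s [0.111 0.068] yaw 88.5 label(+y end) [0.627 0.125]
d 0.77 z 0.025 c [ 0.443 -0.096] s [0.076 0.056] yaw 94.9 label(+y end) [ 0.442 -0.084]
c 0.65 z 0.027 c [0.442 0.103] s [0.088 0.06 ] yaw 97.2 label(+y end) [0.44  0.121]
b 0.59 z 0.029 c [ 0.648 -0.081] s [0.1   0.064] yaw 98.4 label(+y end) [ 0.644 -0.057]Traceback (most recent call last):
  File "<stdin>", line 7, in <module>
IndexError: list index out of range
```

View pics/rd.png

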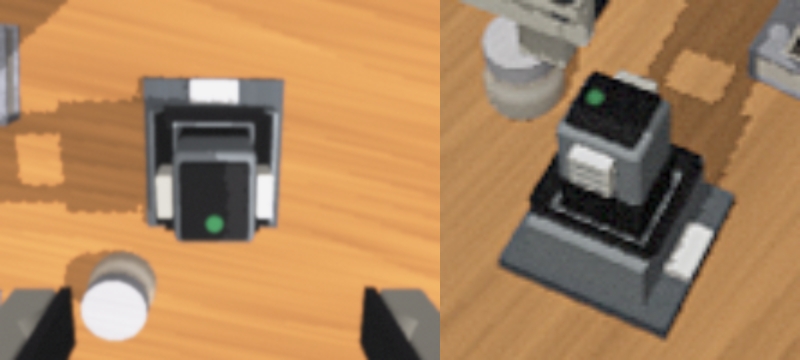

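The reader is home: its top is at 0.120 m as before, and both buttons are visibly out in each view. Next comes book a.

Call:
send_rows([
  [[0, -0.25, 0.2], [-0.17, 0, 0]],
  [[0, -0.5, 0.4], [-0.34, 0, 0]],
  [[0, -0.75, 0.6], [-0.51, 0, 0]],
  [[0, -1, 0.8], [-0.68, 0, 0]],
  [[0, -1, 0.8], [-0.85, 0, 0]],
])

```text
time_s: 25.3
tcp_pos: [0.6129, 0.1548, 0.2378]
eef_rot: [172.1, 89.7, -137.0]
contact_force: [-1.0, 0.3, -0.2]
gripper_width: 0.0875
```

Call:
send_rows([
  [[0.15, -0.09, -0.07], [-0.17, 0, 0]],
  [[0.3, -0.18, -0.14], [-0.34, 0, 0]],
  [[0.45, -0.27, -0.21], [-0.51, 0, 0]],
  [[0.64, -0.35, -0.28], [-0.68, 0, 0]],
  [[0.64, -0.35, -0.28], [-0.84, 0, 0]],
])

```text
time_s: 25.8
tcp_pos: [0.6239, 0.0861, 0.1363]
eef_rot: [118.1, 89.2, -153.0]
contact_force: [-0.2, 0.1, -0.4]
gripper_width: 0.0877
```

```bash
python3 - <<'E'
from h import *
go(.625,.095,.022,178.5)
b=books(r.capture("wrist"))
a=r.capture("top");books(a)
for d in r.trace(a,"board")[:2]:print("board",d["score"],*[np.round(k,3) for k in rect(topface(a,d["mask"],.012,.004))])
E
```

```text
at [0.6239 0.0861 0.1363] phi 178.9 q [ 26.  22. -13.   0. -56. -27.] t 25.8 w 0.0877 F [-0.2  0.1 -0.4]
  shift [ 0.761 -0.015  0.064] turn [ 0.008 -0.008 -0.015] dphi -0.4
d 0.85 z 0.023 c [ 0.447 -0.06 ] s [0.048 0.008] yaw 179.0 label(+y end) [ 0.435 -0.06 ]
c 0.84 z 0.027 c [0.444 0.097] s [0.083 0.063] yaw 97.2 label(+y end) [0.442 0.115]
a 0.81 z 0.031 c [0.626 0.092] s [0.113 0.068] yaw 89.0 label(+y end) [0.627 0.122]
d 0.68 z 0.029 c [ 0.643 -0.052] s [0.064 0.039] yaw 7.9 label(+y end) [ 0.655 -0.05 ]
c 0.98 z 0.027 c [0.442 0.103] s [0.088 0.06 ] yaw 97.2 label(+y end) [0.44  0.121]
b 0.95 z 0.029 c [ 0.648 -0.081] s [0.1   0.064] yaw 98.2 label(+y end) [ 0.644 -0.057]
d 0.69 z 0.031 c [0.627 0.055] s [0.065 0.031] yaw 178.5 label(+y end) [0.615 0.055]
d 0.63 z 0.025 c [ 0.443 -0.096] s [0.076 0.056] yaw 94.9 label(+y end) [ 0.442 -0.084]Traceback (most recent call last):
  File "<stdin>", line 5, in <module>
  File "h.py", line 22, in topface
    n,l,st,_=cv2.connectedComponentsWithStats(m.astype(np.uint8)); m=l==1+np.argmax(st[1:,4])
                                                                          ~~~~~~~~~^^^^^^^^^^
    return _wrapfunc(a, 'argmax', axis=axis, out=out, **kwds)
    return bound(*args, **kwds)
ValueError: attempt to get argmax of an empty sequence
```

Call:
send_rows([
  [[0.1, -0.015, 0.064], [0.008, -0.008, -0.015]],
  [[0.25, -0.015, 0.064], [0.008, -0.008, -0.015]],
  [[0.4, -0.015, 0.064], [0.008, -0.008, -0.015]],
  [[0.5, -0.015, 0.064], [0.008, -0.008, -0.015]],
  [[0.5, -0.015, 0.064], [0.008, -0.008, -0.015]],
])

```text
time_s: 26.55
tcp_pos: [0.6281, 0.0985, 0.0654]
eef_rot: [-73.2, 89.7, 14.9]
contact_force: [-0.2, 0.2, -0.0]
gripper_width: 0.0876
```

```bash
python3 - <<'E'
from h import *
go(.626,.094,.022,178.5)
E
```

```text
at [0.6281 0.0985 0.0654] phi 178.1 q [ 27.  26. -17.   0. -47. -29.] t 26.6 w 0.0876 F [-0.2  0.2 -0. ]
  shift [ 0.289  0.015 -0.031] turn [-0.01   0.002  0.007] dphi 0.4
```

Call:
send_rows([
  [[0.1, 0.015, -0.031], [-0.01, 0.002, 0.007]],
  [[0.2, 0.015, -0.031], [-0.01, 0.002, 0.007]],
  [[0.28, 0.015, -0.031], [-0.01, 0.002, 0.007]],
  [[0.28, 0.015, -0.031], [-0.01, 0.002, 0.007]],
  [[0.28, 0.015, -0.031], [-0.01, 0.002, 0.007]],
])

```text
time_s: 27.05
tcp_pos: [0.6262, 0.0941, 0.0236]
eef_rot: [-88.4, 90.0, 0.1]
contact_force: [-0.1, -0.0, 1.3]
gripper_width: 0.0877
```

Call:
send_rows([
  [[0, 0, 0], [0, 0, 0]],
  [[0, 0, 0], [0, 0, 0]],
  [[0, 0, 0], [0, 0, 0]],
  [[0, 0, 0], [0, 0, 0]],
  [[0, 0, 0], [0, 0, 0]],
], jaw=-1, force=20)

```text
time_s: 27.55
tcp_pos: [0.6266, 0.0942, 0.0243]
eef_rot: [-76.2, 89.9, 12.4]
contact_force: [-1.1, 0.6, 4.8]
gripper_width: 0.0679
```

Call:
send_rows([
  [[0, 0, 0], [0, 0, 0]],
  [[0, 0, 0], [0, 0, 0]],
  [[-0.1, 0, 0], [0, 0, 0]],
  [[-0.2, 0, 0], [0, 0, 0]],
  [[-0.3, 0, 0], [0, 0, 0]],
])

```text
time_s: 28.05
tcp_pos: [0.6263, 0.0941, 0.0702]
eef_rot: [-85.8, 90.0, 2.7]
contact_force: [-0.7, 0.2, -1.8]
gripper_width: 0.0678
```

Call:
send_rows([
  [[-0.15, 0, 0], [0, 0, 0]],
  [[-0.3, 0, 0], [0, 0, 0]],
  [[-0.45, 0, 0], [0, 0, 0]],
  [[-0.55, 0, 0], [0, 0, 0]],
  [[-0.55, 0, 0], [0, 0, 0]],
])

```text
time_s: 28.55
tcp_pos: [0.6274, 0.0944, 0.156]
eef_rot: [-71.0, 89.7, 17.6]
contact_force: [-0.2, -0.4, -1.2]
gripper_width: 0.0673
```

```bash
python3 - <<'E'
from h import *
b=r.capture("wrist");save(b,"w6");a=r.capture("top")
w=cloud(a);m=(abs(w[...,2]-.012)<.005)&(abs(w[...,0]-.524)<.13)&(abs(w[...,1]+.321)<.13)
d=r.trace(a,"board")
for k in d: print(k["score"],np.round(k["uv"]))
hs=cv2.cvtColor(a["color"],cv2.COLOR_RGB2HSV);mm=m&(hs[...,1]<150)
n,l,st,_=cv2.connectedComponentsWithStats(mm.astype(np.uint8));mm=l==1+np.argmax(st[1:,4])
print("board",mm.sum(),*[np.round(k,3) for k in rect(planepts(a,mm,.012))])
books(a)
go(.524,-.321,.15,171.2)
E
```

```text
0.8 [365. 211.]
0.32 [174. 238.]
board 2312 [ 0.524 -0.321] [0.171 0.13 ] 81.217
d 0.93 z 0.025 c [ 0.443 -0.096] s [0.076 0.056] yaw 94.9 label(+y end) [ 0.442 -0.084]
c 0.84 z 0.027 c [0.442 0.103] s [0.088 0.06 ] yaw 97.3 label(+y end) [0.44  0.121]
b 0.61 z 0.029 c [ 0.648 -0.081] s [0.1   0.064] yaw 98.4 label(+y end) [ 0.644 -0.057]
at [0.6254 0.0938 0.1516] phi 178.5 q [ 26.  21. -12.  -0. -57. -28.] t 28.8 w 0.068 F [ 0.9 -0.4 -2.2]
  shift [ 0.013  0.603 -2.782] turn [ 0.162 -0.001 -0.001] dphi -7.3
```

Call:
send_rows([
  [[0, 0.05, -0.2], [0, 0, 0]],
  [[0, 0.1, -0.45], [0, 0, 0]],
  [[0, 0.15, -0.7], [0, 0, 0]],
  [[0, 0.2, -0.95], [0, 0, 0]],
  [[0, 0.2, -0.95], [0, 0, 0]],
])

```text
time_s: 29.25
tcp_pos: [0.5895, -0.0515, 0.1504]
eef_rot: [106.3, 89.7, -165.4]
contact_force: [-0.2, 0.3, -2.2]
gripper_width: 0.0679
```

Call:
send_rows([
  [[0, 0.05, -0.2], [0, 0, 0]],
  [[0, 0.1, -0.45], [0, 0, 0]],
  [[0, 0.15, -0.7], [0, 0, 0]],
  [[0, 0.2, -0.95], [0, 0, 0]],
  [[0, 0.2, -0.95], [0, 0, 0]],
])

```text
time_s: 29.75
tcp_pos: [0.5534, -0.1961, 0.1495]
eef_rot: [102.1, 89.6, -169.8]
contact_force: [-0.2, 0.3, -1.3]
gripper_width: 0.0681
```

Call:
send_rows([
  [[0, 0.05, -0.2], [0, 0, 0]],
  [[0, 0.1, -0.4], [0.08, 0, 0]],
  [[0, 0.15, -0.6], [0.16, 0, 0]],
  [[0, 0.2, -0.85], [0.16, 0, 0]],
  [[0, 0.2, -0.85], [0.16, 0, 0]],
])

```text
time_s: 30.25
tcp_pos: [0.5179, -0.3253, 0.1486]
eef_rot: [106.5, 89.5, -172.8]
contact_force: [-1.0, -0.4, -2.0]
gripper_width: 0.0679
```

```bash
python3 - <<'E'
from h import *
go(.524,-.321,.036,171.2)
E
```

```text
at [ 0.5179 -0.3253  0.1486] phi 170.7 q [-14.  19. -15.   0. -56.   4.] t 30.2 w 0.0679 F [-1.  -0.4 -2. ]
  shift [ 0.751 -0.042  0.037] turn [-0.01  -0.003 -0.012] dphi 0.5
```

Call:
send_rows([
  [[0.1, -0.042, 0.037], [-0.01, -0.003, -0.012]],
  [[0.25, -0.042, 0.037], [-0.01, -0.003, -0.012]],
  [[0.4, -0.042, 0.037], [-0.01, -0.003, -0.012]],
  [[0.55, -0.042, 0.037], [-0.01, -0.003, -0.012]],
  [[0.55, -0.042, 0.037], [-0.01, -0.003, -0.012]],
])

```text
time_s: 30.75
tcp_pos: [0.5219, -0.3194, 0.0621]
eef_rot: [81.0, 89.6, 162.1]
contact_force: [-1.5, 0.4, -1.3]
gripper_width: 0.068
```

```bash
python3 - <<'E'
from h import *
go(.524,-.321,.036,171.2)
E
```

```text
at [ 0.5219 -0.3194  0.0621] phi 171.2 q [-13.  25. -20.  -0. -46.   4.] t 30.8 w 0.068 F [-1.5  0.4 -1.3]
  shift [ 0.174 -0.017 -0.008] turn [-0.001  0.001 -0.009] dphi 0.0
```

Call:
send_rows([
  [[0.05, -0.01, -0.008], [0, 0, -0.009]],
  [[0.1, -0.015, -0.008], [0, 0, -0.009]],
  [[0.14, -0.015, -0.008], [0, 0, -0.009]],
  [[0.17, -0.015, -0.008], [0, 0, -0.009]],
  [[0.17, -0.015, -0.008], [0, 0, -0.009]],
])

```text
time_s: 31.25
tcp_pos: [0.524, -0.321, 0.0366]
eef_rot: [-27.9, 89.9, 53.3]
contact_force: [-0.6, 0.1, -2.6]
gripper_width: 0.0681
```

```bash
python3 - <<'E'
from h import *
go(.524,-.321,.036,171.2)
E
```

```text
at [ 0.524  -0.321   0.0366] phi 171.2 q [-13.  27. -21.  -0. -43.   5.] t 31.2 w 0.0681 F [-0.6  0.1 -2.6]
  shift [ 0.004 -0.    -0.   ] turn [-0.001  0.001  0.001] dphi 0.0
```

Call:
send_rows([
  [[0.007, 0, 0], [0, 0, 0]],
  [[0.007, 0, 0], [0, 0, 0]],
  [[0.007, 0, 0], [0, 0, 0]],
  [[0.007, 0, 0], [0, 0, 0]],
  [[0.007, 0, 0], [0, 0, 0]],
])

```text
time_s: 31.75
tcp_pos: [0.5242, -0.321, 0.0361]
eef_rot: [-54.7, 89.9, 26.4]
contact_force: [-1.7, 2.0, 5.5]
gripper_width: 0.0677
```

Call:
send_rows([
  [[0, 0, 0], [0, 0, 0]],
  [[0, 0, 0], [0, 0, 0]],
  [[0, 0, 0], [0, 0, 0]],
  [[0, 0, 0], [0, 0, 0]],
  [[0, 0, 0], [0, 0, 0]],
], jaw=1)

```text
time_s: 32.25
tcp_pos: [0.5241, -0.3211, 0.036]
eef_rot: [-50.0, 89.9, 31.2]
contact_force: [1.0, 0.1, -0.4]
gripper_width: 0.0876
```

Call:
send_rows([
  [[-0.15, 0, 0], [0, 0, 0]],
  [[-0.35, 0, 0], [0, 0, 0]],
  [[-0.6, 0, 0], [0, 0, 0]],
  [[-0.9, 0, 0], [0, 0, 0]],
  [[-0.9, 0, 0], [0, 0, 0]],
])

```text
time_s: 32.75
tcp_pos: [0.5273, -0.3227, 0.178]
eef_rot: [-100.2, 89.3, -19.0]
contact_force: [-0.1, 0.2, 0.7]
gripper_width: 0.0876
```

Call:
send_rows([
  [[0, -0.1, 0.2], [0, 0, 0]],
  [[0, -0.2, 0.4], [0, 0, 0]],
  [[0, -0.25, 0.6], [0, 0, 0]],
  [[0, -0.28, 0.85], [0, 0, 0]],
  [[0, -0.28, 0.85], [0, 0, 0]],
])

```text
time_s: 33.25
tcp_pos: [0.5894, -0.1998, 0.178]
eef_rot: [-97.7, 89.3, -16.3]
contact_force: [0.7, 0.8, 0.7]
gripper_width: 0.0879
```

Call:
send_rows([
  [[0, -0.1, 0.2], [-0.1, 0, 0]],
  [[0, -0.2, 0.4], [-0.2, 0, 0]],
  [[0, -0.25, 0.6], [-0.3, 0, 0]],
  [[0, -0.28, 0.85], [-0.38, 0, 0]],
  [[0, -0.28, 0.85], [-0.38, 0, 0]],
])

```text
time_s: 33.75
tcp_pos: [0.6511, -0.0768, 0.1778]
eef_rot: [-113.4, 89.3, -14.6]
contact_force: [-0.2, -0.2, 0.6]
gripper_width: 0.0879
```

```bash
python3 - <<'E'
from h import *
go(.648,-.081,.065,8.4)
print("top");books(r.capture("top"));print("wrist");books(r.capture("wrist"))
E
```

```text
at [ 0.6511 -0.0768  0.1778] phi -171.2 q [ 10.  21.  -8.   0. -60.  -2.] t 33.8 w 0.0879 F [-0.2 -0.2  0.6]
  shift [ 0.752  0.033 -0.021] turn [ 0.009 -0.006  0.014] dphi -0.4
top
d 0.7 z 0.029 c [ 0.629 -0.045] s [0.037 0.023] yaw 7.7 label(+y end) [ 0.641 -0.043]
d 0.62 z 0.025 c [ 0.443 -0.096] s [0.076 0.056] yaw 95.1 label(+y end) [ 0.442 -0.084]
a 0.56 z 0.043 c [ 0.524 -0.319] s [0.113 0.068] yaw 82.0 label(+y end) [ 0.528 -0.29 ]
wrist
d 0.84 z 0.025 c [ 0.445 -0.098] s [0.076 0.06 ] yaw 94.9 label(+y end) [ 0.444 -0.086]
b 0.65 z 0.029 c [ 0.647 -0.083] s [0.1   0.064] yaw 97.7 label(+y end) [ 0.644 -0.059]
```

Call:
send_rows([
  [[0.15, 0.033, -0.021], [0.009, -0.006, 0.014]],
  [[0.35, 0.033, -0.021], [0.009, -0.006, 0.014]],
  [[0.55, 0.033, -0.021], [0.009, -0.006, 0.014]],
  [[0.75, 0.033, -0.021], [0.009, -0.006, 0.014]],
  [[0.75, 0.033, -0.021], [0.009, -0.006, 0.014]],
])

```text
time_s: 34.45
tcp_pos: [0.6431, -0.0862, 0.0614]
eef_rot: [87.2, 89.6, -174.9]
contact_force: [-0.6, 0.0, -0.4]
gripper_width: 0.0873
```

```bash
python3 - <<'E'
from h import *
go(.648,-.082,.0225,8.2)
E
```

```text
at [ 0.6431 -0.0862  0.0614] phi -172.1 q [ 10.  28. -15.  -0. -48.  -2.] t 34.5 w 0.0873 F [-0.6  0.  -0.4]
  shift [ 0.259 -0.038  0.023] turn [-0.006  0.001 -0.01 ] dphi 0.3
```

Call:
send_rows([
  [[0.08, -0.038, 0.023], [-0.006, 0.001, -0.01]],
  [[0.16, -0.038, 0.023], [-0.006, 0.001, -0.01]],
  [[0.25, -0.038, 0.023], [-0.006, 0.001, -0.01]],
  [[0.25, -0.038, 0.023], [-0.006, 0.001, -0.01]],
  [[0.25, -0.038, 0.023], [-0.006, 0.001, -0.01]],
])

```text
time_s: 34.95
tcp_pos: [0.648, -0.0823, 0.0241]
eef_rot: [159.6, 90.0, -102.2]
contact_force: [-0.4, -0.3, 0.5]
gripper_width: 0.0877
```

Call:
send_rows([
  [[0, 0, 0], [0, 0, 0]],
  [[0, 0, 0], [0, 0, 0]],
  [[0, 0, 0], [0, 0, 0]],
  [[0, 0, 0], [0, 0, 0]],
  [[0, 0, 0], [0, 0, 0]],
], jaw=-1, force=20)

```text
time_s: 35.45
tcp_pos: [0.6482, -0.0822, 0.0245]
eef_rot: [-158.2, 90.0, -60.0]
contact_force: [-1.2, 0.6, 3.3]
gripper_width: 0.0641
```

Call:
send_rows([
  [[0, 0, 0], [0, 0, 0]],
  [[0, 0, 0], [0, 0, 0]],
  [[-0.1, 0, 0], [0, 0, 0]],
  [[-0.2, 0, 0], [0, 0, 0]],
  [[-0.3, 0, 0], [0, 0, 0]],
])

```text
time_s: 35.95
tcp_pos: [0.6485, -0.0822, 0.0713]
eef_rot: [-125.7, 89.9, -27.5]
contact_force: [1.3, 0.0, -1.2]
gripper_width: 0.0639
```

Call:
send_rows([
  [[-0.15, 0, 0], [0, 0, 0]],
  [[-0.3, 0, 0], [0, 0, 0]],
  [[-0.5, 0, 0], [0, 0, 0]],
  [[-0.65, 0, 0], [0, 0, 0]],
  [[-0.65, 0, 0], [0, 0, 0]],
])

```text
time_s: 36.45
tcp_pos: [0.6507, -0.0822, 0.1746]
eef_rot: [-100.0, 89.5, -1.8]
contact_force: [1.0, -0.5, -1.7]
gripper_width: 0.0638
```

Call:
send_rows([
  [[0, 0.13, -0.18], [0, 0, 0]],
  [[0, 0.26, -0.36], [0, 0, 0]],
  [[0, 0.39, -0.54], [0, 0, 0]],
  [[0, 0.52, -0.73], [0, 0, 0]],
  [[0, 0.52, -0.73], [0, 0, 0]],
])

```text
time_s: 36.95
tcp_pos: [0.5869, -0.2045, 0.1747]
eef_rot: [-99.8, 89.5, -1.8]
contact_force: [-0.7, 0.8, -2.0]
gripper_width: 0.064
```

Call:
send_rows([
  [[0, 0.13, -0.18], [0.09, 0, 0]],
  [[0, 0.26, -0.36], [0.18, 0, 0]],
  [[0, 0.39, -0.54], [0.27, 0, 0]],
  [[0, 0.52, -0.72], [0.37, 0, 0]],
  [[0, 0.52, -0.72], [0.37, 0, 0]],
])

```text
time_s: 37.45
tcp_pos: [0.523, -0.3247, 0.1745]
eef_rot: [-83.6, 89.5, -2.5]
contact_force: [0.2, 0.3, -2.2]
gripper_width: 0.0635
```

```bash
python3 - <<'E'
from h import *
go(.524,-.320,.085,171.6)
E
```

```text
at [ 0.523  -0.3247  0.1745] phi 171.1 q [-14.  18. -13.  -0. -59.   5.] t 37.5 w 0.0635 F [ 0.2  0.3 -2.2]
  shift [0.597 0.003 0.031] turn [-0.011  0.001  0.011] dphi 0.5
```

Call:
send_rows([
  [[0.1, 0.003, 0.031], [-0.011, 0.001, 0.011]],
  [[0.25, 0.003, 0.031], [-0.011, 0.001, 0.011]],
  [[0.4, 0.003, 0.031], [-0.011, 0.001, 0.011]],
  [[0.55, 0.003, 0.031], [-0.011, 0.001, 0.011]],
  [[0.55, 0.003, 0.031], [-0.011, 0.001, 0.011]],
])

```text
time_s: 37.95
tcp_pos: [0.522, -0.318, 0.088]
eef_rot: [76.1, 89.6, 157.8]
contact_force: [0.4, -0.0, -2.0]
gripper_width: 0.064
```

```bash
python3 - <<'E'
from h import *
go(.524,-.320,.067,171.6)
E
```

```text
at [ 0.522 -0.318  0.088] phi 171.7 q [-13.  23. -18.  -0. -49.   5.] t 38.0 w 0.064 F [ 0.4 -0.  -2. ]
  shift [ 0.14  -0.016 -0.012] turn [ 0.001  0.002 -0.009] dphi -0.1
```

Call:
send_rows([
  [[0.04, -0.016, -0.012], [0, 0, -0.009]],
  [[0.08, -0.016, -0.012], [0, 0, -0.009]],
  [[0.12, -0.016, -0.012], [0, 0, -0.009]],
  [[0.145, -0.016, -0.012], [0, 0, -0.009]],
  [[0.145, -0.016, -0.012], [0, 0, -0.009]],
])

```text
time_s: 38.45
tcp_pos: [0.5242, -0.3201, 0.0665]
eef_rot: [-27.9, 89.9, 53.8]
contact_force: [0.3, 0.2, -1.3]
gripper_width: 0.0638
```

Call:
send_rows([
  [[0, 0, 0], [0, 0, 0]],
  [[0, 0, 0], [0, 0, 0]],
  [[0, 0, 0], [0, 0, 0]],
  [[0, 0, 0], [0, 0, 0]],
  [[0, 0, 0], [0, 0, 0]],
], jaw=1)

```text
time_s: 38.95
tcp_pos: [0.5243, -0.3201, 0.0666]
eef_rot: [-33.3, 89.9, 48.4]
contact_force: [0.1, 0.4, 0.0]
gripper_width: 0.0872
```

Call:
send_rows([
  [[-0.15, 0, 0], [0, 0, 0]],
  [[-0.35, 0, 0], [0, 0, 0]],
  [[-0.6, 0, 0], [0, 0, 0]],
  [[-0.75, 0, 0], [0, 0, 0]],
  [[-0.75, 0, 0], [0, 0, 0]],
])

```text
time_s: 39.45
tcp_pos: [0.5261, -0.3211, 0.1834]
eef_rot: [-90.7, 89.6, -9.0]
contact_force: [-0.5, 0.1, -0.2]
gripper_width: 0.0877
```

Call:
send_rows([
  [[0, 0.08, 0.23], [0, 0, 0]],
  [[0, 0.16, 0.46], [0, 0, 0]],
  [[0, 0.24, 0.7], [0, 0, 0]],
  [[0, 0.32, 0.9], [0, 0, 0]],
  [[0, 0.32, 0.9], [0, 0, 0]],
])

```text
time_s: 39.95
tcp_pos: [0.497, -0.1779, 0.1828]
eef_rot: [-85.1, 89.6, -3.3]
contact_force: [1.4, -0.7, 1.4]
gripper_width: 0.0877
```

Call:
send_rows([
  [[0, 0.08, 0.23], [0, 0, 0]],
  [[0, 0.16, 0.46], [0, 0, 0]],
  [[0, 0.24, 0.7], [0, 0, 0]],
  [[0, 0.32, 0.9], [0, 0, 0]],
  [[0, 0.32, 0.9], [0, 0, 0]],
])

```text
time_s: 40.45
tcp_pos: [0.4681, -0.0353, 0.1824]
eef_rot: [-81.6, 89.6, 0.4]
contact_force: [0.2, -0.4, -0.6]
gripper_width: 0.0878
```

```bash
python3 - <<'E'
from h import *
go(.442,.103,.18,7.3)
print("top");books(r.capture("top"));print("wrist");books(r.capture("wrist"))
E
```

```text
at [ 0.4681 -0.0353  0.1824] phi 172.0 q [ 20.   4. -30.   0. -56. -28.] t 40.5 w 0.0878 F [ 0.2 -0.4 -0.6]
  shift [0.015 0.3   0.889] turn [-0.34   0.     0.009] dphi 15.3
top
d 0.67 z 0.04 c [ 0.531 -0.27 ] s [0.066 0.01 ] yaw 174.7 label(+y end) [ 0.519 -0.269]
c 0.46 z 0.027 c [0.46  0.105] s [0.088 0.026] yaw 99.8 label(+y end) [0.457 0.123]
wrist
d 0.88 z 0.025 c [ 0.443 -0.098] s [0.076 0.056] yaw 95.0 label(+y end) [ 0.442 -0.086]
```

Call:
send_rows([
  [[0.01, 0.08, 0.22], [-0.1, 0, 0]],
  [[0.015, 0.15, 0.44], [-0.2, 0, 0]],
  [[0.015, 0.22, 0.66], [-0.3, 0, 0]],
  [[0.015, 0.3, 0.88], [-0.34, 0, 0]],
  [[0.015, 0.3, 0.88], [-0.34, 0, 0]],
])

```text
time_s: 41.15
tcp_pos: [0.4433, 0.1009, 0.1798]
eef_rot: [-99.7, 89.6, -2.4]
contact_force: [-0.2, 0.5, -0.6]
gripper_width: 0.0876
```

```bash
python3 - <<'E'
from h import *
b=r.capture("wrist");save(b,"w7");print("wrist");books(b);print("side");books(r.capture("side"))
go(.442,.103,.065,7.3)
E
```

```text
wrist
c 0.66 z 0.027 c [0.441 0.1  ] s [0.088 0.06 ] yaw 97.2 label(+y end) [0.439 0.118]
d 0.66 z 0.024 c [ 0.439 -0.062] s [0.056 0.006] yaw 7.1 label(+y end) [ 0.451 -0.061]
side
d 0.82 z 0.024 c [ 0.43  -0.098] s [0.081 0.035] yaw 94.4 label(+y end) [ 0.429 -0.086]
c 0.67 z 0.026 c [0.439 0.101] s [0.091 0.06 ] yaw 97.3 label(+y end) [0.437 0.119]
d 0.3 z 0.074 c [0.649 0.351] s [0.082 0.039] yaw 59.3 label(+y end) [0.656 0.361]
at [0.4432 0.098  0.1795] phi -173.0 q [ 38.   2. -32.   0. -55. -31.] t 41.4 w 0.0876 F [-0.4 -0.6 -0.1]
  shift [0.763 0.008 0.036] turn [-0.006 -0.002  0.008] dphi 0.3
```

Call:
send_rows([
  [[0.15, 0.008, 0.036], [-0.006, -0.002, 0.008]],
  [[0.35, 0.008, 0.036], [-0.006, -0.002, 0.008]],
  [[0.55, 0.008, 0.036], [-0.006, -0.002, 0.008]],
  [[0.75, 0.008, 0.036], [-0.006, -0.002, 0.008]],
  [[0.75, 0.008, 0.036], [-0.006, -0.002, 0.008]],
])

```text
time_s: 41.85
tcp_pos: [0.4401, 0.1004, 0.0639]
eef_rot: [118.1, 89.6, -144.8]
contact_force: [-0.6, -0.5, 0.3]
gripper_width: 0.0874
```

```bash
python3 - <<'E'
from h import *
go(.4415,.102,.0225,7.3)
E
```

```text
at [0.4401 0.1004 0.0639] phi -172.9 q [ 38.  12. -40.  -0. -39. -31.] t 41.9 w 0.0874 F [-0.6 -0.5  0.3]
  shift [ 0.276 -0.012  0.011] turn [-0.004 -0.004 -0.008] dphi 0.2
```

Call:
send_rows([
  [[0.08, -0.012, 0.011], [-0.004, -0.004, -0.008]],
  [[0.17, -0.012, 0.011], [-0.004, -0.004, -0.008]],
  [[0.265, -0.012, 0.011], [-0.004, -0.004, -0.008]],
  [[0.265, -0.012, 0.011], [-0.004, -0.004, -0.008]],
  [[0.265, -0.012, 0.011], [-0.004, -0.004, -0.008]],
])

```text
time_s: 42.35
tcp_pos: [0.4421, 0.1018, 0.0251]
eef_rot: [-128.8, 90.0, -31.6]
contact_force: [-0.1, -0.1, 0.5]
gripper_width: 0.0877
```

Call:
send_rows([
  [[0, 0, 0], [0, 0, 0]],
  [[0, 0, 0], [0, 0, 0]],
  [[0, 0, 0], [0, 0, 0]],
  [[0, 0, 0], [0, 0, 0]],
  [[0, 0, 0], [0, 0, 0]],
], jaw=-1, force=20)

```text
time_s: 42.85
tcp_pos: [0.4422, 0.1019, 0.0255]
eef_rot: [-101.0, 90.0, -3.7]
contact_force: [-1.7, -0.1, 5.1]
gripper_width: 0.0601
```

Call:
send_rows([
  [[0, 0, 0], [0, 0, 0]],
  [[0, 0, 0], [0, 0, 0]],
  [[-0.1, 0, 0], [0, 0, 0]],
  [[-0.2, 0, 0], [0, 0, 0]],
  [[-0.3, 0, 0], [0, 0, 0]],
])

```text
time_s: 43.35
tcp_pos: [0.4418, 0.1017, 0.0707]
eef_rot: [159.4, 90.0, -103.3]
contact_force: [-0.2, 0.1, -0.4]
gripper_width: 0.0598
```

Call:
send_rows([
  [[-0.15, 0, 0], [0, 0, 0]],
  [[-0.3, 0, 0], [0, 0, 0]],
  [[-0.5, 0, 0], [0, 0, 0]],
  [[-0.75, 0, 0], [0, 0, 0]],
  [[-0.75, 0, 0], [0, 0, 0]],
])

```text
time_s: 43.85
tcp_pos: [0.4442, 0.1031, 0.1876]
eef_rot: [-72.9, 89.6, 24.5]
contact_force: [0.1, 0.5, -0.8]
gripper_width: 0.0602
```

Call:
send_rows([
  [[0, -0.02, -0.23], [0, 0, 0]],
  [[0, -0.03, -0.47], [0, 0, 0]],
  [[0, -0.05, -0.7], [0, 0, 0]],
  [[0, -0.06, -0.95], [0, 0, 0]],
  [[0, -0.06, -0.95], [0, 0, 0]],
])

```text
time_s: 44.35
tcp_pos: [0.471, -0.0402, 0.1864]
eef_rot: [-71.8, 89.7, 25.3]
contact_force: [-0.0, 0.0, -0.2]
gripper_width: 0.06
```

Call:
send_rows([
  [[0, -0.02, -0.23], [0, 0, 0]],
  [[0, -0.03, -0.47], [0, 0, 0]],
  [[0, -0.05, -0.7], [0, 0, 0]],
  [[0, -0.06, -0.95], [0, 0, 0]],
  [[0, -0.06, -0.95], [0, 0, 0]],
])

```text
time_s: 44.85
tcp_pos: [0.4977, -0.1832, 0.185]
eef_rot: [-67.0, 89.8, 30.0]
contact_force: [-0.2, 0.4, -1.3]
gripper_width: 0.06
```

Call:
send_rows([
  [[0, -0.02, -0.23], [0.09, 0, 0]],
  [[0, -0.03, -0.47], [0.18, 0, 0]],
  [[0, -0.05, -0.7], [0.27, 0, 0]],
  [[0, -0.06, -0.95], [0.35, 0, 0]],
  [[0, -0.06, -0.95], [0.35, 0, 0]],
])

```text
time_s: 45.35
tcp_pos: [0.5241, -0.3261, 0.1833]
eef_rot: [-36.8, 89.8, 44.1]
contact_force: [-1.0, 1.3, -0.8]
gripper_width: 0.0603
```

```bash
python3 - <<'E'
from h import *
books(r.capture("side"))
go(.524,-.320,.115,171.6)
E
```

```text
a 0.69 z 0.184 c [ 0.527 -0.323] s [0.107 0.074] yaw 106.4 label(+y end) [ 0.519 -0.294]
a 0.63 z 0.07 c [ 0.521 -0.318] s [0.106 0.067] yaw 81.5 label(+y end) [ 0.525 -0.289]
d 0.55 z 0.024 c [ 0.44  -0.096] s [0.081 0.057] yaw 95.7 label(+y end) [ 0.439 -0.084]
at [ 0.5234 -0.3234  0.1835] phi 171.1 q [-14.  18. -12.  -0. -60.   5.] t 45.5 w 0.0598 F [-0.   0.5 -0.3]
  shift [0.457 0.001 0.022] turn [-0.01   0.004  0.002] dphi 0.5
```

Call:
send_rows([
  [[0.1, 0.001, 0.022], [-0.01, 0.004, 0.002]],
  [[0.2, 0.001, 0.022], [-0.01, 0.004, 0.002]],
  [[0.3, 0.001, 0.022], [-0.01, 0.004, 0.002]],
  [[0.42, 0.001, 0.022], [-0.01, 0.004, 0.002]],
  [[0.42, 0.001, 0.022], [-0.01, 0.004, 0.002]],
])

```text
time_s: 45.95
tcp_pos: [0.5223, -0.3179, 0.1181]
eef_rot: [74.0, 89.7, 155.6]
contact_force: [-0.4, 0.4, -1.2]
gripper_width: 0.06
```

```bash
python3 - <<'E'
from h import *
go(.524,-.320,.0955,171.6)
E
```

```text
at [ 0.5223 -0.3179  0.1181] phi 171.7 q [-13.  21. -17.  -0. -53.   5.] t 46.0 w 0.06 F [-0.4  0.4 -1.2]
  shift [ 0.15  -0.014 -0.013] turn [ 0.001  0.002 -0.006] dphi -0.1
```

Call:
send_rows([
  [[0.04, -0.014, -0.013], [0, 0, -0.006]],
  [[0.08, -0.014, -0.013], [0, 0, -0.006]],
  [[0.12, -0.014, -0.013], [0, 0, -0.006]],
  [[0.15, -0.014, -0.013], [0, 0, -0.006]],
  [[0.15, -0.014, -0.013], [0, 0, -0.006]],
])

```text
time_s: 46.45
tcp_pos: [0.5241, -0.3201, 0.0955]
eef_rot: [-2.0, 89.9, 79.6]
contact_force: [0.3, -0.8, -0.3]
gripper_width: 0.0597
```

Call:
send_rows([
  [[0, 0, 0], [0, 0, 0]],
  [[0, 0, 0], [0, 0, 0]],
  [[0, 0, 0], [0, 0, 0]],
  [[0, 0, 0], [0, 0, 0]],
  [[0, 0, 0], [0, 0, 0]],
], jaw=1)

```text
time_s: 46.95
tcp_pos: [0.5241, -0.3201, 0.0956]
eef_rot: [-8.6, 89.9, 73.1]
contact_force: [-0.3, -0.3, 0.7]
gripper_width: 0.0868
```

Call:
send_rows([
  [[-0.15, 0, 0], [0, 0, 0]],
  [[-0.35, 0, 0], [0, 0, 0]],
  [[-0.5, 0, 0], [0, 0, 0]],
  [[-0.6, 0, 0], [0, 0, 0]],
  [[-0.6, 0, 0], [0, 0, 0]],
])

```text
time_s: 47.45
tcp_pos: [0.5253, -0.3208, 0.1882]
eef_rot: [-87.2, 89.7, -5.5]
contact_force: [0.4, -0.4, 0.1]
gripper_width: 0.0875
```

Call:
send_rows([
  [[0, 0.1, 0.18], [0, 0, 0]],
  [[0, 0.2, 0.35], [0, 0, 0]],
  [[0, 0.3, 0.53], [0, 0, 0]],
  [[0, 0.38, 0.7], [0, 0, 0]],
  [[0, 0.38, 0.7], [0, 0, 0]],
])

```text
time_s: 47.95
tcp_pos: [0.4827, -0.2064, 0.1874]
eef_rot: [-75.8, 89.8, 5.9]
contact_force: [0.3, -0.3, 0.5]
gripper_width: 0.0877
```

Call:
send_rows([
  [[0, 0.1, 0.18], [-0.1, 0, 0]],
  [[0, 0.2, 0.35], [-0.2, 0, 0]],
  [[0, 0.3, 0.53], [-0.3, 0, 0]],
  [[0, 0.38, 0.7], [-0.3, 0, 0]],
  [[0, 0.38, 0.7], [-0.3, 0, 0]],
])

```text
time_s: 48.45
tcp_pos: [0.4403, -0.0926, 0.187]
eef_rot: [-81.8, 89.8, 13.6]
contact_force: [0.9, 0.1, 0.8]
gripper_width: 0.0877
```

```bash
python3 - <<'E'
from h import *
b=r.capture("wrist");print("wrist");books(b);print("side");books(r.capture("side"));print("top");books(r.capture("top"))
go(.442,-.096,.065,5)
E
```

```text
wrist
d 0.84 z 0.025 c [ 0.443 -0.098] s [0.076 0.056] yaw 95.0 label(+y end) [ 0.442 -0.086]
side
d 0.94 z 0.024 c [ 0.44  -0.096] s [0.082 0.056] yaw 95.2 label(+y end) [ 0.439 -0.084]
top
c 0.7 z 0.097 c [ 0.524 -0.318] s [0.089 0.06 ] yaw 81.6 label(+y end) [ 0.526 -0.301]
d 0.42 z 0.039 c [ 0.531 -0.269] s [0.066 0.009] yaw 177.6 label(+y end) [ 0.519 -0.269]
at [ 0.4414 -0.0949  0.187 ] phi -174.8 q [ 13.   2. -31.   0. -57.  -8.] t 48.8 w 0.0875 F [0.6 0.3 0.2]
  shift [ 0.813 -0.001 -0.007] turn [ 0.005 -0.     0.004] dphi -0.2
```

c is stacked, with its top at 0.096 m and centred. Next is book d.

Call:
send_rows([
  [[0.2, 0, -0.007], [0.005, 0, 0.004]],
  [[0.4, 0, -0.007], [0.005, 0, 0.004]],
  [[0.6, 0, -0.007], [0.005, 0, 0.004]],
  [[0.8, 0, -0.007], [0.005, 0, 0.004]],
  [[0.8, 0, -0.007], [0.005, 0, 0.004]],
])

```text
time_s: 49.25
tcp_pos: [0.4393, -0.097, 0.0637]
eef_rot: [94.5, 89.6, -170.6]
contact_force: [0.1, -0.0, 0.6]
gripper_width: 0.088
```

```bash
python3 - <<'E'
from h import *
go(.443,-.097,.022,5)
E
```

```text
at [ 0.4393 -0.097   0.0637] phi -175.1 q [ 13.  12. -40.  -0. -39.  -8.] t 49.2 w 0.088 F [ 0.1 -0.   0.6]
  shift [ 0.278 -0.027 -0.002] turn [-0.003 -0.001 -0.009] dphi 0.1
```

Call:
send_rows([
  [[0.08, -0.027, -0.002], [-0.003, -0.001, -0.009]],
  [[0.17, -0.027, -0.002], [-0.003, -0.001, -0.009]],
  [[0.27, -0.027, -0.002], [-0.003, -0.001, -0.009]],
  [[0.27, -0.027, -0.002], [-0.003, -0.001, -0.009]],
  [[0.27, -0.027, -0.002], [-0.003, -0.001, -0.009]],
])

```text
time_s: 49.75
tcp_pos: [0.4437, -0.0973, 0.0241]
eef_rot: [-77.0, 90.0, 18.0]
contact_force: [0.2, -0.2, -0.4]
gripper_width: 0.0876
```

Call:
send_rows([
  [[0, 0, 0], [0, 0, 0]],
  [[0, 0, 0], [0, 0, 0]],
  [[0, 0, 0], [0, 0, 0]],
  [[0, 0, 0], [0, 0, 0]],
  [[0, 0, 0], [0, 0, 0]],
], jaw=-1, force=20)

```text
time_s: 50.25
tcp_pos: [0.4437, -0.0972, 0.0243]
eef_rot: [-81.6, 90.0, 13.4]
contact_force: [-0.9, 1.2, 3.3]
gripper_width: 0.056
```

Call:
send_rows([
  [[0, 0, 0], [0, 0, 0]],
  [[0, 0, 0], [0, 0, 0]],
  [[-0.1, 0, 0], [0, 0, 0]],
  [[-0.2, 0, 0], [0, 0, 0]],
  [[-0.3, 0, 0], [0, 0, 0]],
])

```text
time_s: 50.75
tcp_pos: [0.4433, -0.0973, 0.0696]
eef_rot: [93.9, 90.0, -171.1]
contact_force: [-0.2, 0.7, -1.3]
gripper_width: 0.0561
```

Call:
send_rows([
  [[-0.2, 0, 0], [0, 0, 0]],
  [[-0.4, 0, 0], [0, 0, 0]],
  [[-0.6, 0, 0], [0, 0, 0]],
  [[-0.85, 0, 0], [0, 0, 0]],
  [[-0.85, 0, 0], [0, 0, 0]],
])

```text
time_s: 51.25
tcp_pos: [0.446, -0.0972, 0.2017]
eef_rot: [-92.6, 89.6, 2.4]
contact_force: [0.7, 0.2, -0.1]
gripper_width: 0.0558
```

Call:
send_rows([
  [[0, -0.05, -0.19], [0, 0, 0]],
  [[0, -0.1, -0.38], [0, 0, 0]],
  [[0, -0.15, -0.57], [0, 0, 0]],
  [[0, -0.2, -0.76], [0, 0, 0]],
  [[0, -0.2, -0.76], [0, 0, 0]],
])

```text
time_s: 51.75
tcp_pos: [0.4864, -0.2104, 0.2007]
eef_rot: [-94.7, 89.7, 0.2]
contact_force: [-0.3, -0.2, -1.6]
gripper_width: 0.0558
```

Call:
send_rows([
  [[0, -0.05, -0.19], [0.08, 0, 0]],
  [[0, -0.1, -0.38], [0.16, 0, 0]],
  [[0, -0.15, -0.57], [0.24, 0, 0]],
  [[0, -0.2, -0.76], [0.3, 0, 0]],
  [[0, -0.2, -0.76], [0.3, 0, 0]],
])

```text
time_s: 52.25
tcp_pos: [0.5264, -0.3234, 0.1993]
eef_rot: [-79.7, 89.8, 1.5]
contact_force: [-0.4, 0.1, -1.2]
gripper_width: 0.0557
```

```bash
python3 - <<'E'
from h import *
books(r.capture("side"))
go(.524,-.320,.145,171.6)
E
```

```text
b 0.96 z 0.199 c [ 0.531 -0.317] s [0.098 0.066] yaw 115.7 label(+y end) [ 0.521 -0.296]
at [ 0.5255 -0.3213  0.1996] phi 171.4 q [-13.  17. -11.  -0. -62.   5.] t 52.4 w 0.0559 F [ 0.3  0.9 -1.3]
  shift [0.364 0.013 0.007] turn [-0.005  0.002  0.005] dphi 0.2
```

Final height: 0.096 + 0.024 gives a TCP height of about 0.1205.

Call:
send_rows([
  [[0.1, 0.013, 0.007], [-0.005, 0.002, 0.005]],
  [[0.2, 0.013, 0.007], [-0.005, 0.002, 0.005]],
  [[0.3, 0.013, 0.007], [-0.005, 0.002, 0.005]],
  [[0.38, 0.013, 0.007], [-0.005, 0.002, 0.005]],
  [[0.38, 0.013, 0.007], [-0.005, 0.002, 0.005]],
])

```text
time_s: 52.85
tcp_pos: [0.5225, -0.3186, 0.1401]
eef_rot: [76.2, 89.8, 157.9]
contact_force: [-1.4, 0.5, -0.4]
gripper_width: 0.056
```

```bash
python3 - <<'E'
from h import *
go(.524,-.320,.1205,171.6)
E
```

```text
at [ 0.5225 -0.3186  0.1401] phi 171.6 q [-13.  20. -15.  -0. -55.   5.] t 52.9 w 0.056 F [-1.4  0.5 -0.4]
  shift [ 0.131 -0.012 -0.008] turn [ 0.001  0.001 -0.005] dphi -0.0
```

Call:
send_rows([
  [[0.04, -0.012, -0.008], [0, 0, -0.005]],
  [[0.08, -0.012, -0.008], [0, 0, -0.005]],
  [[0.11, -0.012, -0.008], [0, 0, -0.005]],
  [[0.13, -0.012, -0.008], [0, 0, -0.005]],
  [[0.13, -0.012, -0.008], [0, 0, -0.005]],
])

```text
time_s: 53.35
tcp_pos: [0.5241, -0.3201, 0.1207]
eef_rot: [-12.5, 90.0, 69.1]
contact_force: [-0.3, -0.5, -0.8]
gripper_width: 0.0557
```

Call:
send_rows([
  [[0, 0, 0], [0, 0, 0]],
  [[0, 0, 0], [0, 0, 0]],
  [[0, 0, 0], [0, 0, 0]],
  [[0, 0, 0], [0, 0, 0]],
  [[0, 0, 0], [0, 0, 0]],
], jaw=1)

```text
time_s: 53.85
tcp_pos: [0.5241, -0.3201, 0.1207]
eef_rot: [-21.4, 90.0, 60.3]
contact_force: [0.2, -0.2, -0.6]
gripper_width: 0.0861
```

Call:
send_rows([
  [[-0.15, 0, 0], [0, 0, 0]],
  [[-0.35, 0, 0], [0, 0, 0]],
  [[-0.6, 0, 0], [0, 0, 0]],
  [[-0.8, 0, 0], [0, 0, 0]],
  [[-0.8, 0, 0], [0, 0, 0]],
])

```text
time_s: 54.35
tcp_pos: [0.5261, -0.3213, 0.246]
eef_rot: [-99.7, 89.5, -18.0]
contact_force: [0.7, 0.1, 1.1]
gripper_width: 0.0876
```

Call:
send_rows([
  [[0, 0, 0.25], [0, 0, 0]],
  [[0, 0, 0.5], [0, 0, 0]],
  [[0, 0, 0.75], [0, 0, 0]],
  [[0, 0, 1], [0, 0, 0]],
  [[0, 0, 1], [0, 0, 0]],
])

```text
time_s: 54.85
tcp_pos: [0.5483, -0.1695, 0.2456]
eef_rot: [-95.0, 89.5, -13.1]
contact_force: [0.2, -0.6, 1.3]
gripper_width: 0.0875
```

```bash
python3 - <<'E'
from h import *
a=r.capture("top");c=r.capture("side");books(a);print();books(c)
go(.524,-.320,.1205,171.6)
w=cloud(a);d=r.trace(a,"reader")[0];print("reader",np.nanpercentile(w[d["mask"]][:,2],[50,95]),rect(topface(a,d["mask"],.118,.006)))
save(c,"s9",1.5)
E
```

```text
a 0.57 z 0.013 c [ 0.461 -0.33 ] s [0.137 0.024] yaw 89.8 label(+y end) [ 0.461 -0.3  ]

a 0.86 z 0.03 c [ 0.501 -0.303] s [0.128 0.066] yaw 48.2 label(+y end) [ 0.521 -0.28 ]
a 0.81 z 0.059 c [ 0.504 -0.302] s [0.112 0.057] yaw 47.2 label(+y end) [ 0.524 -0.28 ]
b 0.65 z 0.086 c [ 0.506 -0.303] s [0.102 0.056] yaw 45.7 label(+y end) [ 0.523 -0.286]
c 0.62 z 0.12 c [ 0.52  -0.319] s [0.083 0.06 ] yaw 82.2 label(+y end) [ 0.523 -0.301]
at [ 0.5477 -0.1733  0.2455] phi 171.7 q [  2.  11. -13.   0. -66. -10.] t 55.0 w 0.0876 F [0.3 0.1 0.2]
  shift [ 0.835  0.021 -0.99 ] turn [ 0.001 -0.002  0.01 ] dphi -0.1
reader [0.1133356  0.12276781] (array([0.4599292 , 0.28089206]), array([0.04686202, 0.04176471]), 13.442967414855957)
```

View pics/s9.png

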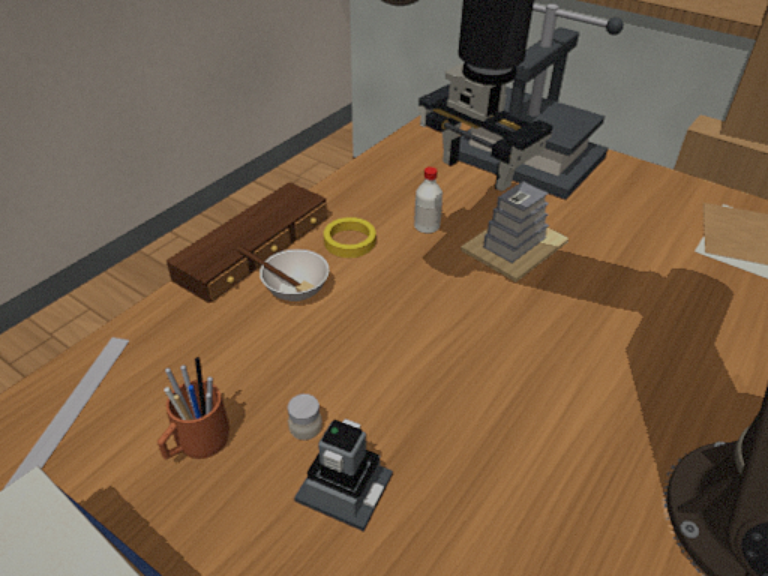

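The side view shows all four books stacked in order on the board at (515,225). The reader is docked with its buttons out, the bystanders are in place, and the gripper is clear.

```bash
python3 -c "
from plant import r
print(r.close_job())"
```

```text
the job is handed in; nothing more can be done
None
```

I handed the job in at about 55 s of the allowed 210 s; no verdict is reported.

- **Reading:** I freed the reader from its dock and held it still over the labels of books a, b, c and d in that order. Each hold was about 1.5 s or more, roughly 6 cm above the label. No book was knocked aside at any point I could see.
- **Docking:** The reader went back into its dock before any book was moved. Its top measured 0.12 m, the same as at the start, and both buttons were visibly out in the wrist and side views.
- **Stacking:** The books went onto the board in the order a, b, c, d. The stack's top was at 0.12 m, as expected. It was about 4 mm from the board's middle by the side camera, with the top book's long side within about 1° of the board's.
- **Surroundings:** The bystanders looked undisturbed, and the gripper was clear of everything.

**Checks that fell short:** the last top-camera book check picked out only a strip of the board, not the stack, and the side camera gave false outlines from the books' side faces. I confirmed the stack from the side camera's top-face measurement and the picture. While lowering into the dock, the reader pressed on the floor with about 14 N before release.

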